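Clear the sanding cradle and lay the dried handles in it

TASK

The turned tool handles have dried upright in the rack and are to be sanded next. First clear the sanding cradle: put the block plane, the moisture meter and the lath offcut that lie in its grooves flat on the blue mat, plane and meter right side up, each with its middle on the mat. Then take every handle out of the rack and lay it on its side in the cradle, one to a groove, roughly centred across both rails (either way round); leave the glue bottle, the tin and the mug where they stand.

Things in the scene. Friction and masses are not known exactly. Their poses are not given: they have to be found in the camera images.
- rack: dark wooden drying rack, a fixed block 70 x 210 x 60 mm; origin at the centre of its underside, z up; three blind holes in a row along its y axis at y = -75, 0 and +75 mm, 35 mm wide and 40 mm deep (their floor is 20 mm above the bench)
- cradle: fixed sanding cradle: base board 120 x 296 mm, 12 mm thick; two pale saw-tooth rails along its y, 14 mm thick, centred at x = -46 and +46 mm, open between down to the board, so fingers can reach in. The teeth form three 90-degree V grooves along its x, 74 mm apart; groove bottoms 50 mm, peaks 87 mm above the bench. Origin: centre of the underside, z up
- mat_top (a point): centre of the top face of the tool mat, a blue fabric-covered mat with a dark rim lying fixed on the bench, 200 mm along its x, 290 mm along its y, 4 mm thick; z up
- groove0 (a point): groove 0 of the cradle (cradle y = -74 mm): the point midway between the two rails where the axis of a handle lying in the groove runs (69.8 mm above the bench); x along the groove, y across, z up
- groove1 (a point): groove 1 of the cradle (cradle y = 0 mm): the point midway between the two rails where the axis of a handle lying in the groove runs (69.8 mm above the bench); x along the groove, y across, z up
- groove2 (a point): groove 2 of the cradle (cradle y = 74 mm): the point midway between the two rails where the axis of a handle lying in the groove runs (69.8 mm above the bench); x along the groove, y across, z up
- handle0_mid (a point): turned wooden tool handle, round, 28 mm in diameter, 160 mm long, 0.11 kg, with a 24 mm brass ferrule at one end; the point is the middle of its length on its axis, z towards the brass end. At the start upright, brass end up, in one of the rack's holes (middle 100 mm above the bench). May be absent
- handle1_mid (a point): turned wooden tool handle, round, 28 mm in diameter, 160 mm long, 0.11 kg, with a 24 mm brass ferrule at one end; the point is the middle of its length on its axis, z towards the brass end. At the start upright, brass end up, in one of the rack's holes (middle 100 mm above the bench). May be absent
- handle2_mid (a point): turned wooden tool handle, round, 28 mm in diameter, 160 mm long, 0.11 kg, with a 24 mm brass ferrule at one end; the point is the middle of its length on its axis, z towards the brass end. At the start upright, brass end up, in one of the rack's holes (middle 100 mm above the bench). May be absent
- plane_mid (a point): small iron block plane, 150 mm long along its y, 46 mm wide along its x, 54 mm high, 0.5 kg; the point is 20 mm above its sole at the centre; the side walls, to be gripped across the width, rise to 32 mm above the sole and are open between. At the start it lies along a cradle groove, its sole edges on the groove's flanks about 73 mm above the bench
- meter_mid (a point): handheld moisture meter, black and white with keys, 150 mm long along its y, 47 mm wide along its x, 22 mm high (the body that touches is 15 mm high), 0.14 kg; the point is 7.5 mm above its underside at the centre. At the start it lies along a cradle groove, underside about 68 mm above the bench
- lath_mid (a point): pale wooden lath offcut, 150 mm long along its y, 46 mm wide along its x, 22 mm high, 0.09 kg; the point is its centre. At the start it lies along a cradle groove, underside about 73 mm above the bench
- bottle: yellow squeeze bottle of glue with a red nozzle, 45 x 56 x 190 mm, standing; origin at the centre of its underside. Bystander, leave alone
- tin: small blue tin with a yellow band, 57 mm in diameter, 34 mm high, standing; origin at the centre of its underside. Bystander, leave alone
- mug: green enamel mug, 69 mm wide, 81 mm high, standing; origin at the centre of its underside. Bystander, leave alone

How it is judged:
By the outcome, as a careful person would: the job done as asked, in the order asked, and still so for the second after the job is handed in, with the robot touching nothing.
Of handle0, handle1, handle2 only 2 to 3 are there at a start; the rules pass over those that are not, and their reading is None.
At some moment in a run one of meter, lath may be knocked a few centimetres aside while the robot is not near it.
It also fails if it takes over 200 s, if anything falls off the work surface, if the arm or the gripper's body presses on something with over 40 N, if the wrist force passes 120 N, or if a joint passes its speed limit or range.

ROBOT

A 6-joint arm with a two-finger parallel gripper is mounted at the origin on a cart in front of the work surface, level with it; the furniture and walls round the work are solid. World frame = base frame: x ahead of the robot, y to its left, z up, the work surface at z = 0. Lengths are in m, angles in degrees, forces in N, time in s.
With the tool pointing down it reaches from about 0.375 to 0.9 m from the base axis. Payload 3.1 kg.
Tool frame: the origin (TCP) lies at the very end of the fingers, on their centre line; the grasp point (between the pads) lies 19 mm behind it; z points along the fingers, y is the direction in which the jaws open and shut (so a half turn about z gives the same grasp; the last joint's range is limited). The gripper opens to 87 mm and grips with 3 to 60 N. Pads are 19 mm wide; open, the fingers measure 117 mm over their backs; the gripper's body (75 mm by 190 mm) begins 51 mm behind the grasp point.
Start: joints at [54.46, 30.224, 82.088, -0, 67.689, -10.227], TCP at [0.267, 0.565, 0.193] pointing down, gripper open.
Joint ranges: [-176.69, 176.69], [-43.24, 126.21], [12.49, 139.97], [-82, 262], [0, 151.66], [-163.58, 163.58]. Speed limits (degrees/s): [159.86, 159.86, 180, 180, 180, 180].

INTERFACE

Orientations are given as a 3x3 rotation matrix whose columns are the frame's x, y, z axes.
In Python, from rig import readout, capture, camera_model, bot, spot_in, regions_of gives the robot as it stands.
- The arm moves only by the tool send_rows, never from a script. Its argument "moves" is a list that holds one entry, the list of rows, each a list of 7 numbers: the turn, a rotation vector about the tool's x, y, z in degrees, then the shift along the tool's x, y, z in cm, then the opening, from -1 (shut) to 1 (fully open). A call has exactly 5 rows; each row shifts and turns the commanded pose from where the row before left it, along the tool's axes as they then stand; what a row does not reach is not made up. A row lasts 1/10 s, in which the tool goes at most 50 mm and 8.59 degrees, less where a joint would pass 70% of its speed; a pose out of reach is approached as far as the arm can. A call with a gripper value outside its range is refused whole. The fingers move at their own pace and stop on an object; the grip force is fixed at half the most. Time passes only in rows, so rows that do not move let the fingers close, or fill a call up. It gives the time, the measured TCP pose, the force and the opening at its end, in the units of the state.
- readout.read_state(): the state, without advancing time (a new reading comes with each control period).
- capture(name): name is "side" or "top" or "wrist"; returns the picture (384x512x3 uint8, blue, green, red); there is no depth.
- camera_model(name): a dict with "camera_matrix" (3x3 intrinsics, pixels), "k1" (the pictures are not rectified: a ray, as slopes to the right and down, at radius r is drawn at 1 + k1 r^2 times it, then the intrinsics apply), "pose" (4x4, takes a point from camera to world coordinates). Camera axes: x right, y up, looking along -z (the intrinsics and any distortion apply to the point x, -y, -z); pixel columns grow to the right and rows downward; lengths in m; the calibration is good to about 2 mm. A picture is of the moment at which its call begins: read the wrist's pose just before it. camera_model takes no time and is no camera call; for the wrist camera it gives the pose at the moment of the call.
- bot.hand_in(): hands the job in, once; it reports no verdict.
Trained networks look in the newest picture that a camera, given by its name, has taken for a name from the list of things; names that differ only in an ending like _2 or _b are one class to them, and where a whole thing is asked for, a point or a joint stands for the part that bears it (a point fixed in the world has none). Each returns a list of dicts, best first, with "p" (0 to 1); they miss things now and then, are a little off and sometimes report something else, mostly with a low value. They report only what shows in the picture. A call takes as long as a camera call.
- spot_in(camera, thing): "location" ([x, y, z] in m, in world coordinates, good to about 4 mm: the middle of the surface that is visible of it).
- regions_of(camera, thing): "mask" (384x512 bool, what is visible of it).
The state is a dict: "time_s": time; "joint_positions": joint angles; "qvel": joint speeds; "tau": joint torques, N m; "position": TCP position; "tcp_rot": TCP orientation; "force": force on the tool from outside, world axes, zero at the start; "moment": the same for the moment, N m; "opening": opening from 0.0 (shut) to 1.0 (fully open).
Only numpy, scipy, OpenCV 4.12 (cv2) and the standard library are available. Lean on these libraries where they do the work, as an engineer would, in place of code of your own. Each camera call takes 0.05 s, during which the arm holds its last target. There are 200 camera calls.

## Working session

There is one attempt and no reset: what is moved stays moved. The work goes in short steps, Python scripts to look and compute and a tool call to move; the robot and the scene stay as the last step left them, time stands still between calls to the robot, and variables do not carry over. Pictures are saved under pics/ and viewed, about 12 in all and at most 16, crops included, and the job is handed in when it is done.

Besides the shell and the picture viewer there is one more tool, called after ">>>" as name([rows], argument=value, ...), one row to a line, values as JSON. send_rows: Moves the arm, as the interface text tells. Its arguments: {"type":"object","properties":{"moves":{"type":"array","items":{"type":"array","items":{"type":"array","items":{"type":"number"}}}}},"required":["moves"]}

```bash
ls; mkdir -p pics; cat > h.py <<'E'
import numpy as np, cv2
from rig import readout, capture, camera_model, bot, spot_in, regions_of
def snap(cam,name):
    im=capture(cam); cv2.imwrite(f'pics/{name}.png',im); return im
def ray(cam,u,v):
    m=camera_model(cam);K=np.array(m['camera_matrix']);P=np.array(m['pose'])
    d=np.array([(u-K[0,2])/K[0,0],(v-K[1,2])/K[1,1]]);s=d.copy()
    for _ in range(20): s=d/(1+m['k1']*(s@s))
    return P[:3,3],P[:3,:3]@np.array([s[0],-s[1],-1])
def onz(cam,u,v,z):
    o,d=ray(cam,u,v); return o+d*(z-o[2])/d[2]
def proj(cam,p):
    m=camera_model(cam);K=np.array(m['camera_matrix']);P=np.array(m['pose'])
    q=P[:3,:3].T@(np.asarray(p)-P[:3,3]);s=np.array([q[0],-q[1]])/-q[2];s=s*(1+m['k1']*(s@s))
    return K[:2,:2]@s+K[:2,2]
E
python3 - <<'E'
from h import *
np.set_printoptions(precision=4,suppress=True)
s=readout.read_state(); print(s)
for c in ('top','side'):
    im=snap(c,c+'0'); print(c,np.array(camera_model(c)['pose']))
    for t in ['rack','cradle','mat_top','handle0_mid','plane_mid','meter_mid','lath_mid','bottle','tin','mug']:
        print(t,[(np.round(r['location'],3).tolist(),round(r['p'],2)) for r in spot_in(c,t)[:4]])
a=cv2.imread('pics/top0.png');b=cv2.imread('pics/side0.png')
E
```

```text
pics
{'time_s': 0.0, 'joint_positions': array([ 54.4606,  30.2785,  82.1584,   0.    ,  67.6868, -10.2248]), 'qvel': array([-0.0106, -0.0507, -0.0216, -0.1313,  0.0144, -0.074 ]), 'tau': array([  0.    , -44.0038, -17.6596,   0.0633,   0.0581,  -0.0001]), 'position': array([0.2667, 0.5643, 0.1922]), 'tcp_rot': array([[-0.904 ,  0.4276, -0.0013],
       [ 0.4276,  0.904 , -0.0018],
       [ 0.0004, -0.0021, -1.    ]]), 'force': array([ 0.155 , -0.6331, -0.5094]), 'moment': array([-0.0146, -0.0122, -0.0275]), 'opening': 1.0039361470412604}
top [[-0.0288  0.9974 -0.0667  0.476 ]
 [-0.9996 -0.029  -0.0028 -0.0333]
 [-0.0047  0.0666  0.9978  1.3015]
 [ 0.      0.      0.      1.    ]]
rack [([0.594, -0.012, 0.06], 0.68)]
cradle [([0.477, -0.265, 0.013], 0.75)]
mat_top [([0.588, 0.003, 0.167], 0.64), ([0.476, 0.324, 0.004], 0.55)]
handle0_mid []
plane_mid [([0.466, -0.29, 0.098], 0.97)]
meter_mid [([0.514, -0.23, 0.086], 0.72)]
lath_mid [([0.462, -0.369, 0.094], 0.88)]
bottle [([0.733, 0.157, 0.122], 0.58)]
tin [([0.374, -0.041, 0.035], 0.49)]
mug [([0.773, -0.141, 0.05], 0.65)]
side [[ 0.8987  0.2931 -0.3264  0.1849]
 [-0.4382  0.6329 -0.6383 -0.8162]
 [ 0.0195  0.7166  0.6972  0.92  ]
 [ 0.      0.      0.      1.    ]]
rack [([0.581, -0.042, 0.056], 0.75)]
cradle [([0.442, -0.394, 0.015], 0.58)]
mat_top [([0.473, 0.303, 0.002], 0.68), ([0.58, -0.044, 0.059], 0.54)]
handle0_mid []
plane_mid [([0.459, -0.291, 0.092], 0.66)]
meter_mid [([0.438, -0.392, 0.013], 0.65), ([0.509, -0.237, 0.088], 0.59), ([0.769, -0.157, 0.052], 0.49)]
lath_mid [([0.454, -0.38, 0.096], 0.73), ([0.736, 0.147, 0.09], 0.67), ([0.58, -0.042, 0.058], 0.16)]
bottle [([0.737, 0.146, 0.086], 0.82)]
tin [([0.371, -0.049, 0.032], 0.52)]
mug [([0.767, -0.154, 0.048], 0.93)]
```

View pics/top0.png

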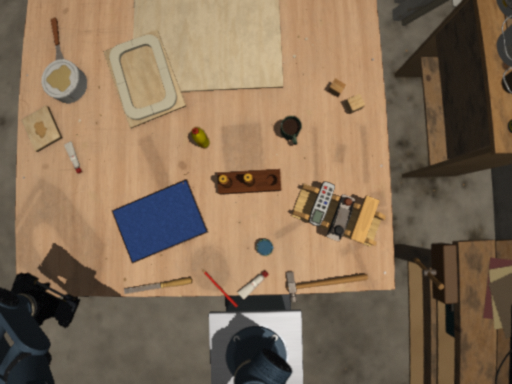

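View pics/side0.png

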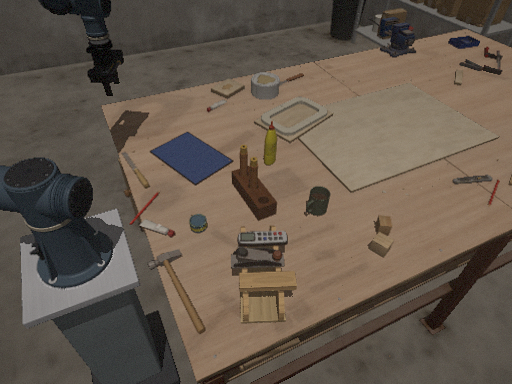

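The top view shows two handles in the rack at (222,178) and (248,178), with its third hole empty at (272,180). The cradle near (338,212) holds the meter, plane and lath, and the mat is at (160,220). The side view agrees. Next I'll get rough poses from masks.

```bash
cat >> h.py <<'E'
def rect(cam,t,z,k=0):
    r=regions_of(cam,t)
    if not r: return None
    m=r[k]['mask'].astype(np.uint8); cs,_=cv2.findContours(m,0,2); c=max(cs,key=cv2.contourArea)[:,0]
    w=np.array([onz(cam,u,v,z)[:2] for u,v in c],np.float32)*1000
    (cx,cy),(a,b),an=cv2.minAreaRect(w)
    if a<b: a,b,an=b,a,an+90
    an=(an+90)%180-90
    return round(float(r[k]['p']),2),np.round([cx,cy]),np.round([a,b]),round(an,1)
E
python3 - <<'E'
from h import *
np.set_printoptions(precision=4,suppress=True)
for c in ('top','side'):
    capture(c)
    for t,z in [('rack',.06),('mat_top',.004),('cradle',.05),('plane_mid',.1),('meter_mid',.085),('lath_mid',.095),('handle0_mid',.18)]:
        print(c,t,'centre,size mm, long-axis angle',rect(c,t,z))
print(np.array(camera_model('wrist')['pose']),camera_model('wrist')['camera_matrix'])
for n in [(222,178),(248,178)]: print(onz('top',*n,.18))
E
```

```text
top rack centre,size mm, long-axis angle (0.61, array([594.,   3.]), array([208.,  74.]), -88.4)
top mat_top centre,size mm, long-axis angle (0.66, array([471., 320.]), array([291., 199.]), -68.7)
top cradle centre,size mm, long-axis angle (0.8, array([ 520., -182.]), array([117.,  58.]), -21.8)
top plane_mid centre,size mm, long-axis angle (0.66, array([ 466., -291.]), array([151.,  54.]), -23.0)
top meter_mid centre,size mm, long-axis angle (0.72, array([ 513., -230.]), array([145.,  45.]), -22.0)
top lath_mid centre,size mm, long-axis angle (0.84, array([ 459., -366.]), array([154.,  55.]), -21.5)
top handle0_mid centre,size mm, long-axis angle None
side rack centre,size mm, long-axis angle (0.67, array([585., -23.]), array([256.,  99.]), -87.5)
side mat_top centre,size mm, long-axis angle (0.87, array([472., 317.]), array([296., 204.]), -69.1)
side cradle centre,size mm, long-axis angle (0.93, array([ 426., -411.]), array([118.,  88.]), -22.9)
side plane_mid centre,size mm, long-axis angle (0.94, array([ 466., -298.]), array([141.,  69.]), -23.4)
side meter_mid centre,size mm, long-axis angle (0.65, array([ 511., -238.]), array([148.,  59.]), -25.1)
side lath_mid centre,size mm, long-axis angle (0.75, array([ 456., -375.]), array([153.,  59.]), -22.2)
side handle0_mid centre,size mm, long-axis angle None
[[ 0.427  -0.8714 -0.2417  0.2027]
 [ 0.9043  0.4114  0.1144  0.5967]
 [-0.0003 -0.2674  0.9636  0.385 ]
 [ 0.      0.      0.      1.    ]] [[269.2745   0.     257.8345]
 [  0.     269.2745 196.25  ]
 [  0.       0.       1.    ]]
[0.5948 0.079  0.18  ]
[0.5925 0.0012 0.18  ]
```

```bash
cat > plan.py <<'E'
import json
from h import *
from scipy.spatial.transform import Rotation as Ro
def down(yaw):
    c,s=np.cos(np.radians(yaw)),np.sin(np.radians(yaw))
    return np.array([[-s,c,0],[c,s,0],[0,0,-1.]])
def tilt(phi,th):
    """tool z tilted th deg from down towards heading phi; tool y horizontal, heading phi+90"""
    p,t=np.radians(phi),np.radians(th); f=np.array([np.cos(p),np.sin(p),0])
    z=f*np.sin(t)+np.array([0,0,-np.cos(t)]); y=np.array([-f[1],f[0],0]); return np.stack([np.cross(y,z),y,z],1)
def mm(x): return 2*x/87-1      # jaw gap mm -> row opening
def plan(wps,start=None):
    """wps: (tcp xyz m, R, opening, max mm per row) ; opening only: (None,None,opening,rows)"""
    s=readout.read_state(); p,R=np.array(s['position']),np.array(s['tcp_rot'])
    if start: p,R=start
    rows=[]
    for q,Q,o,v in wps:
        if q is None: rows+=[[0]*6+[round(o,2)]]*v; continue
        q=np.array(q); rv=(Ro.from_matrix(R).inv()*Ro.from_matrix(Q)).as_rotvec(degrees=True)
        n=max(1,int(np.ceil(max(np.linalg.norm(q-p)*1000/v,np.linalg.norm(rv)/8.2)-.02)))
        p0,R0=p,R
        for i in range(1,n+1):
            tp=p0+(q-p0)*i/n; tR=R0@Ro.from_rotvec(rv*i/n,degrees=True).as_matrix()
            d=np.round(R.T@(tp-p)*100,1); r=np.round((Ro.from_matrix(R).inv()*Ro.from_matrix(tR)).as_rotvec(degrees=True),0 if i<n else 1)
            rows.append([float(x)+0. for x in r]+[float(x)+0. for x in d]+[round(o,2)])
            p=p+R@d/100; R=R@Ro.from_rotvec(r,degrees=True).as_matrix()
    while len(rows)%5: rows.append([0]*6+[rows[-1][6]])
    for i in range(0,len(rows),5): print(json.dumps([[ [int(x) if x==int(x) else x for x in r] for r in rows[i:i+5]]]).replace(' ',''))
    print('end',np.round(p,4))
def st():
    s=readout.read_state(); print(round(s['time_s'],2),np.round(s['position'],4),np.round(s['joint_positions'],1),'F',np.round(s['force'],1),'op',round(s['opening']*87,1))
E
python3 - <<'E'
from plan import *
D=down(67.7)
plan([([.30,.48,.30],D,mm(62),48),([.466,-.291,.25],D,mm(62),48)])
E
```

```text
[[[0,0,-1,-2.2,-2.1,-3.6,0.43],[0,0,-1,-2.2,-2.1,-3.5,0.43],[0,0,-1,-2.1,-2.2,-3.6,0.43],[0,0,0,-2.6,-3.8,0.3,0.43],[0,0,0,-2.6,-3.8,0.3,0.43]]]
[[[0,0,0,-2.7,-3.9,0.3,0.43],[0,0,0,-2.6,-3.8,0.3,0.43],[0,0,0,-2.6,-3.8,0.3,0.43],[0,0,0,-2.6,-3.8,0.3,0.43],[0,0,0,-2.7,-3.9,0.3,0.43]]]
[[[0,0,0,-2.6,-3.8,0.3,0.43],[0,0,0,-2.6,-3.8,0.3,0.43],[0,0,0,-2.6,-3.8,0.2,0.43],[0,0,0,-2.7,-3.9,0.3,0.43],[0,0,0,-2.6,-3.8,0.3,0.43]]]
[[[0,0,0,-2.6,-3.8,0.3,0.43],[0,0,0,-2.6,-3.8,0.3,0.43],[0,0,0,-2.7,-3.9,0.3,0.43],[0,0,0,-2.6,-3.8,0.3,0.43],[0,0,0,-2.6,-3.8,0.3,0.43]]]
end [ 0.4659 -0.2908  0.2501]
```

>>> send_rows([
  [[0,0,-1,-2.2,-2.1,-3.6,0.43],[0,0,-1,-2.2,-2.1,-3.5,0.43],[0,0,-1,-2.1,-2.2,-3.6,0.43],[0,0,0,-2.6,-3.8,0.3,0.43],[0,0,0,-2.6,-3.8,0.3,0.43]],
])

```text
time_s: 2.4
position: [0.3204, 0.3892, 0.2958]
tcp_rot: [[-0.926, 0.379, 0.004], [0.379, 0.926, 0.003], [-0.003, 0.004, -1.0]]
force: [1.5, 0.7, -0.5]
opening: 0.731
```

>>> send_rows([
  [[0,0,0,-2.7,-3.9,0.3,0.43],[0,0,0,-2.6,-3.8,0.3,0.43],[0,0,0,-2.6,-3.8,0.3,0.43],[0,0,0,-2.6,-3.8,0.3,0.43],[0,0,0,-2.7,-3.9,0.3,0.43]],
])

```text
time_s: 2.9
position: [0.3686, 0.1605, 0.2794]
tcp_rot: [[-0.925, 0.379, 0.001], [0.379, 0.925, 0.0], [-0.001, 0.001, -1.0]]
force: [0.9, -0.6, -1.2]
opening: 0.715
```

>>> send_rows([
  [[0,0,0,-2.6,-3.8,0.3,0.43],[0,0,0,-2.6,-3.8,0.3,0.43],[0,0,0,-2.6,-3.8,0.2,0.43],[0,0,0,-2.7,-3.9,0.3,0.43],[0,0,0,-2.6,-3.8,0.3,0.43]],
])

```text
time_s: 3.4
position: [0.4175, -0.0665, 0.2655]
tcp_rot: [[-0.925, 0.38, 0.001], [0.38, 0.925, -0.0], [-0.001, 0.0, -1.0]]
force: [1.5, 0.8, 0.0]
opening: 0.713
```

>>> send_rows([
  [[0,0,0,-2.6,-3.8,0.3,0.43],[0,0,0,-2.6,-3.8,0.3,0.43],[0,0,0,-2.7,-3.9,0.3,0.43],[0,0,0,-2.6,-3.8,0.3,0.43],[0,0,0,-2.6,-3.8,0.3,0.43]],
])

```text
time_s: 3.9
position: [0.466, -0.2928, 0.2501]
tcp_rot: [[-0.925, 0.38, 0.0], [0.38, 0.925, -0.0], [-0.0, 0.0, -1.0]]
force: [2.3, 0.9, 0.8]
opening: 0.713
```

```bash
python3 - <<'E'
from plan import *
st(); snap('wrist','w1')
for t,z in [('plane_mid',.105),('meter_mid',.083),('lath_mid',.095)]: print(t,rect('wrist',t,z),[(np.round(r['location'],3).tolist(),round(r['p'],2)) for r in spot_in('wrist',t)[:2]])
E
```

```text
3.9 [ 0.466  -0.2928  0.2501] [ -43.8   20.8   88.9    0.    70.4 -111.4] F [2.3 0.9 0.8] op 62.1
plane_mid (0.66, array([ 466., -293.]), array([141.,  45.]), -23.5) [([0.458, -0.287, 0.1], 0.72)]
meter_mid (0.96, array([ 513., -228.]), array([147.,  47.]), -22.3) [([0.501, -0.228, 0.088], 0.57), ([0.578, -0.038, 0.055], 0.17)]
lath_mid (0.92, array([ 459., -362.]), array([151.,  51.]), -22.8) [([0.458, -0.287, 0.102], 0.57)]
```

View pics/w1.png

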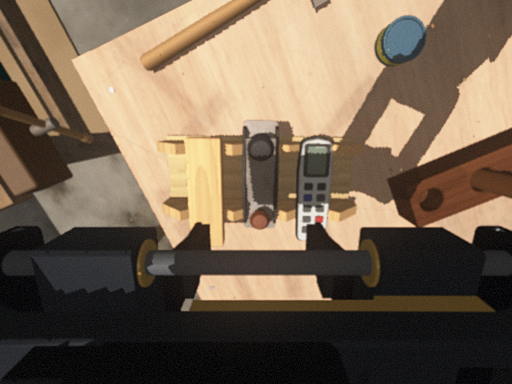

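The wrist view shows lath (205,190), plane (262,175) and meter (315,190) lying along the grooves, with rails at about rows 145 and 210. Measurements agree to a few mm, so I'll grip the plane first.

```bash
python3 - <<'E'
from plan import *
D=down(67.3);o=mm(60);x,y=.466,-.292
plan([([x,y,.14],D,o,48),([x,y,.073],D,o,25),(None,None,-1,6),([x,y,.093],D,-1,10),([x,y,.25],D,-1,45)])
E
```

```text
[[[0,0,0,-0.1,-0.1,3.7,0.38],[0,0,0,0,-0.1,3.6,0.38],[0,-0.1,0.5,-0.1,-0.1,3.7,0.38],[0,0,0,0,0,2.2,0.38],[0,0,0,0,0,2.3,0.38]]]
[[[0,0,0,0,0,2.2,0.38],[0,0,0,0,0,0,-1],[0,0,0,0,0,0,-1],[0,0,0,0,0,0,-1],[0,0,0,0,0,0,-1]]]
[[[0,0,0,0,0,0,-1],[0,0,0,0,0,0,-1],[0,0,0,0,0,-1,-1],[0,0,0,0,0,-1,-1],[0,0,0,0,0,-3.9,-1]]]
[[[0,0,0,0,0,-3.9,-1],[0,0,0,0,0,-4,-1],[0,0,0,0,0.1,-3.9,-1],[0,0,0,0,0,0,-1],[0,0,0,0,0,0,-1]]]
end [ 0.4664 -0.2917  0.2502]
```

>>> send_rows([
  [[0,0,0,-0.1,-0.1,3.7,0.38],[0,0,0,0,-0.1,3.6,0.38],[0,0,0.5,-0.1,-0.1,3.7,0.38],[0,0,0,0,0,2.2,0.38],[0,0,0,0,0,2.3,0.38]],
])

```text
time_s: 4.75
position: [0.4665, -0.2925, 0.0946]
tcp_rot: [[-0.923, 0.386, -0.0], [0.386, 0.923, 0.0], [0.0, 0.0, -1.0]]
force: [-0.0, -0.2, -0.1]
opening: 0.687
```

>>> send_rows([
  [[0,0,0,0,0,2.2,0.38],[0,0,0,0,0,0,-1],[0,0,0,0,0,0,-1],[0,0,0,0,0,0,-1],[0,0,0,0,0,0,-1]],
])

```text
time_s: 5.25
position: [0.4683, -0.2887, 0.0753]
tcp_rot: [[-0.92, 0.392, 0.004], [0.392, 0.92, 0.009], [0.0, 0.01, -1.0]]
force: [8.0, 18.9, 12.9]
opening: 0.412
```

>>> send_rows([
  [[0,0,0,0,0,0,-1],[0,0,0,0,0,0,-1],[0,0,0,0,0,-1,-1],[0,0,0,0,0,-1,-1],[0,0,0,0,0,-3.9,-1]],
])

```text
time_s: 5.75
position: [0.4654, -0.2925, 0.1318]
tcp_rot: [[-0.922, 0.386, -0.004], [0.386, 0.922, 0.003], [0.004, 0.001, -1.0]]
force: [0.3, -0.3, 0.2]
opening: 0.02
```

>>> send_rows([
  [[0,0,0,0,0,-3.9,-1],[0,0,0,0,0,-4,-1],[0,0,0,0,0,-3.9,-1],[0,0,0,0,0,0,-1],[0,0,0,0,0,0,-1]],
])

```text
time_s: 6.25
position: [0.4671, -0.2951, 0.2526]
tcp_rot: [[-0.922, 0.388, 0.003], [0.388, 0.922, -0.004], [-0.005, -0.002, -1.0]]
force: [0.7, -0.0, -0.3]
opening: 0.005
```

```bash
python3 - <<'E'
from plan import *
st(); snap('wrist','w2')
for t,z in [('plane_mid',.27),('meter_mid',.083),('lath_mid',.095)]: print(t,rect('wrist',t,z))
# mat: x axis heading ~21, centre (.472,.318); slots along mat y (heading 111)
c=np.array([.472,.318]); v=np.array([np.cos(np.radians(111)),np.sin(np.radians(111))])
for d in (.09,0,-.09): print(d,np.round(c+v*d,3))
p=c+v*.09; D=down(111)
plan([([.43,-.08,.24],down(80),-1,48),([*p,.15],D,-1,48),([*p,.029],D,-1,22)])
E
```

```text
6.25 [ 0.4671 -0.2951  0.2526] [ -43.9   20.7   88.6   -0.    70.4 -111. ] F [ 0.7 -0.  -0.3] op 0.4
plane_mid (0.58, array([ 431., -276.]), array([68., 23.]), -22.8)
meter_mid (0.63, array([ 503., -225.]), array([126.,  46.]), -23.1)
lath_mid (0.91, array([ 445., -357.]), array([121.,  47.]), -22.9)
0.09 [0.44  0.402]
0 [0.472 0.318]
-0.09 [0.504 0.234]
[[[0,0,-3,2.3,3.7,0.2,-1],[0,0,-2,2.1,3.7,0.2,-1],[0,0,-3,2,3.9,0.2,-1],[0,0,-2,1.8,3.9,0.1,-1],[0.1,-0.1,-2.8,1.7,4,0.2,-1]]]
[[[0,0,-3,0.7,4.3,0.8,-1],[0,0,-3,0.4,4.4,0.8,-1],[0,0,-2,0.2,4.4,0.9,-1],[0,0,-3,0.1,4.4,0.8,-1],[0,0,-3,-0.2,4.3,0.8,-1]]]
[[[0,0,-3,-0.4,4.4,0.8,-1],[0,0,-3,-0.6,4.4,0.8,-1],[0,0,-3,-0.9,4.3,0.9,-1],[0,0,-2,-1,4.2,0.8,-1],[0,0,-3,-1.3,4.2,0.8,-1]]]
[[[0,0,-3,-1.4,4.2,0.8,-1],[0,0,0,0,0,2,-1],[0,0,0,0,0,2,-1],[0,0,0,0,0,2.1,-1],[0,0,0,0,0,2,-1]]]
[[[0,0,0,0,0,2,-1],[0,0,0,0,0,2,-1],[0,0,0,0,0,0,-1],[0,0,0,0,0,0,-1],[0,0,0,0,0,0,-1]]]
end [0.4395 0.4022 0.0293]
```

View pics/w2.png

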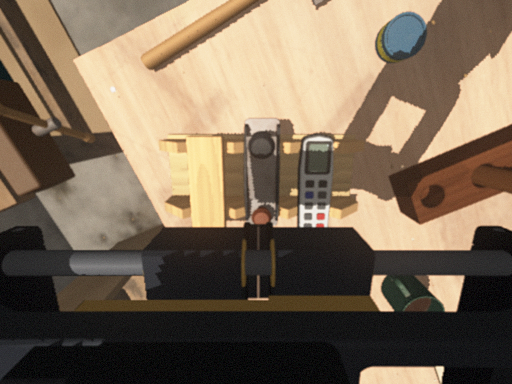

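The plane was not lifted: it still lies at (262,175), and the gripper shut empty. I'll check the geometry with an overlay.

```bash
python3 - <<'E'
from plan import *
im=cv2.imread('pics/w2.png')
def box(c,yaw,L,W,z,col):
    a=np.radians(yaw);u=np.array([np.cos(a),np.sin(a)]);n=np.array([-u[1],u[0]])
    pts=[proj('wrist',[*(np.array(c)+u*sx*L/2+n*sy*W/2),z]) for sx,sy in((1,1),(1,-1),(-1,-1),(-1,1))]
    cv2.polylines(im,[np.int32(np.round(np.array(pts)*16))],True,col,1,cv2.LINE_AA,4)
box((.466,-.292),-22.8,.15,.046,.105,(0,0,255))
box((.466,-.292),-22.8,.15,.046,.073,(0,255,255))
box((.513,-.229),-22.5,.15,.047,.083,(0,255,0))
box((.459,-.364),-22.5,.15,.046,.095,(255,0,0))
s=readout.read_state();p=s['position'];print(proj('wrist',p),proj('wrist',[.466,-.292,.1]))
for k in (-1,1): print(proj('wrist',p+s['tcp_rot'][:,1]*.03*k))
cv2.imwrite('pics/w2o.png',cv2.resize(im[90:320,130:400],None,fx=2.6,fy=2.6,interpolation=cv2.INTER_CUBIC))
E
```

```text
[256.42710775 219.86622317] [258.21570844 179.26718631]
[216.83712265 219.84036778]
[296.01729936 219.89894945]
```

View pics/w2o.png

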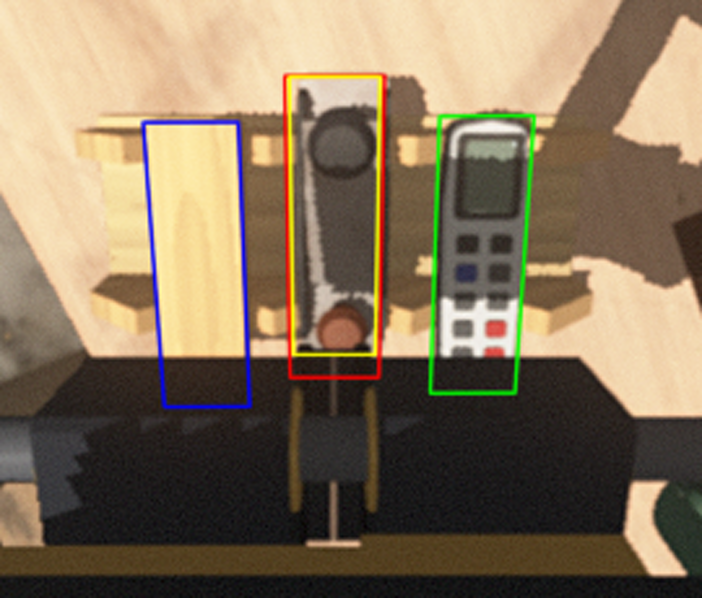

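```bash
python3 - <<'E'
from plan import *
im=cv2.imread('pics/w2.png')
m=regions_of('wrist','plane_mid')[0]['mask']
c=cv2.resize(im[110:230,225:300],None,fx=5,fy=5,interpolation=cv2.INTER_CUBIC)
e=cv2.resize((m[110:230,225:300]*255).astype(np.uint8),None,fx=5,fy=5); d=c.copy(); d=cv2.convertScaleAbs(d,alpha=1.6,beta=20)
cs,_=cv2.findContours(e,0,2); f=c.copy(); cv2.drawContours(f,cs,-1,(0,255,255),1)
cv2.imwrite('pics/w2z.png',np.hstack([d,f]))
E
```

```text
(no output)
```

View pics/w2z.png

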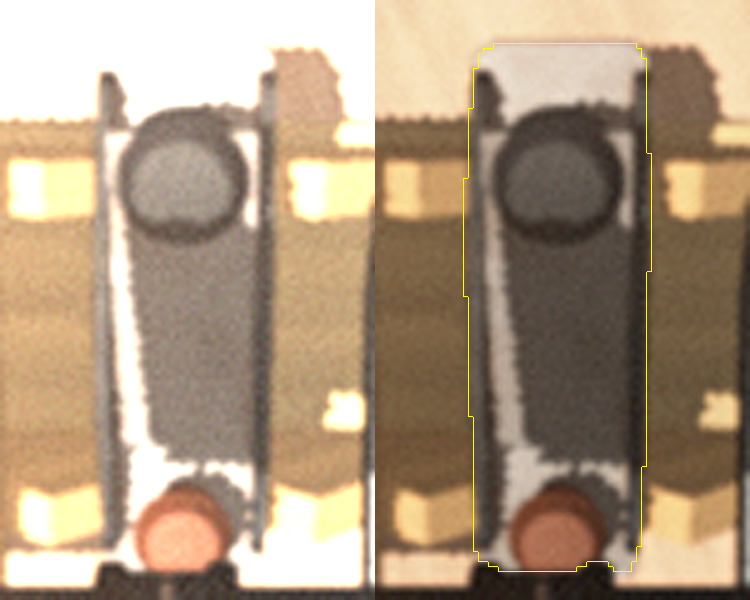

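```bash
python3 - <<'E'
from plan import *
capture('wrist'); print(rect('wrist','plane_mid',.103))
for r in (130,170,210): print(onz('wrist',261.8,r,.105), (onz('wrist',280,r,.105)-onz('wrist',243.6,r,.105)))
capture('top');print(rect('top','plane_mid',.1))
E
```

```text
(0.78, array([ 463., -288.]), array([136.,  46.]), -23.2)
[ 0.41107388 -0.26439733  0.105     ] [0.01708035 0.04066533 0.        ]
[ 0.45627704 -0.28317136  0.105     ] [0.01776741 0.04229604 0.        ]
[ 0.50525315 -0.30351406  0.105     ] [0.01850647 0.04404975 0.        ]
(0.94, array([ 425., -272.]), array([62., 54.]), -20.7)
```

```bash
python3 - <<'E'
from plan import *
D=down(67.3);o=mm(62);x,y=.466,-.2875
plan([([x,y,.25],D,o,48),([x,y,.14],D,o,48),([x,y,.07],D,o,25),(None,None,o,2),(None,None,mm(48),2),(None,None,-1,6)])
E
```

```text
[[[0,-0.1,-0.1,0.3,0.6,-0.1,0.43],[0,0,0,0,0,3.7,0.43],[0,0,0,0,0,3.7,0.43],[0,0,0,0,0,3.6,0.43],[0,0,0,0,0,2.3,0.43]]]
[[[0,0,0,0,0,2.4,0.43],[0,0,0,0,0,2.3,0.43],[0,0,0,0,0,0,0.43],[0,0,0,0,0,0,0.43],[0,0,0,0,0,0,0.1]]]
[[[0,0,0,0,0,0,0.1],[0,0,0,0,0,0,-1],[0,0,0,0,0,0,-1],[0,0,0,0,0,0,-1],[0,0,0,0,0,0,-1]]]
[[[0,0,0,0,0,0,-1],[0,0,0,0,0,0,-1],[0,0,0,0,0,0,-1],[0,0,0,0,0,0,-1],[0,0,0,0,0,0,-1]]]
end [ 0.466  -0.2874  0.0704]
```

>>> send_rows([
  [[0,0,0,0.3,0.6,0,0.43],[0,0,0,0,0,0,0.43],[0,0,0,0,0,0,0.43],[0,0,0,0,0,0,0.43],[0,0,0,0,0,0,0.43]],
])

```text
time_s: 7.2
position: [0.4662, -0.2877, 0.2502]
tcp_rot: [[-0.922, 0.388, 0.0], [0.388, 0.922, -0.0], [-0.0, -0.0, -1.0]]
force: [-0.0, -0.4, -0.3]
opening: 0.372
```

>>> send_rows([
  [[0,0,0,0,0,0,0.43],[0,0,0,0,0,3.7,0.43],[0,0,0,0,0,3.7,0.43],[0,0,0,0,0,3.6,0.43],[0,0,0,0,0,2.3,0.43]],
])

```text
time_s: 7.7
position: [0.4651, -0.2868, 0.1148]
tcp_rot: [[-0.922, 0.388, -0.002], [0.388, 0.922, 0.002], [0.003, 0.001, -1.0]]
force: [0.1, -0.5, 0.2]
opening: 0.707
```

>>> send_rows([
  [[0,0,0,0,0,2.4,0.43],[0,0,0,0,0,2.3,0.43],[0,0,0,0,0,0,0.43],[0,0,0,0,0,0,0.43],[0,0,0,0,0,0,0.1]],
])

```text
time_s: 8.2
position: [0.467, -0.2884, 0.0714]
tcp_rot: [[-0.922, 0.388, 0.002], [0.388, 0.922, -0.002], [-0.002, -0.001, -1.0]]
force: [-0.2, -0.3, -1.1]
opening: 0.68
```

>>> send_rows([
  [[0,0,0,0,0,0,0.1],[0,0,0,0,0,0,-1],[0,0,0,0,0,0,-1],[0,0,0,0,0,0,-1],[0,0,0,0,0,0,-1]],
])

```text
time_s: 8.7
position: [0.4663, -0.2899, 0.0715]
tcp_rot: [[-0.922, 0.387, 0.001], [0.387, 0.922, -0.004], [-0.002, -0.004, -1.0]]
force: [-3.7, -4.0, 3.0]
opening: 0.512
```

>>> send_rows([
  [[0,0,0,0,0,0,-1],[0,0,0,0,0,0,-1],[0,0,0,0,0,0,-1],[0,0,0,0,0,0,-1],[0,0,0,0,0,0,-1]],
])

```text
time_s: 9.2
position: [0.4663, -0.2899, 0.0715]
tcp_rot: [[-0.922, 0.387, 0.001], [0.387, 0.922, -0.004], [-0.003, -0.004, -1.0]]
force: [-3.0, -4.2, 3.0]
opening: 0.512
```

>>> send_rows([
  [[0,0,0,0,0,-0.5,-1],[0,0,0,0,0,-0.5,-1],[0,0,0,0,0,-1,-1],[0,0,0,0,0,-1,-1],[0,0,0,0,0,-1,-1]],
])

```text
time_s: 9.7
position: [0.4662, -0.2874, 0.1111]
tcp_rot: [[-0.922, 0.387, 0.0], [0.387, 0.922, -0.0], [-0.0, 0.0, -1.0]]
force: [0.4, 0.2, -5.2]
opening: 0.515
```

```bash
python3 - <<'E'
from plan import *
D=down(111);p=[.440,.402]
plan([([.466,-.287,.21],down(67.3),-1,40),([.41,-.05,.23],down(80),-1,45),([*p,.13],D,-1,45),([*p,.03],D,-1,30),([*p,.0065],D,-1,8),(None,None,-1,2)])
E
```

```text
[[[0,0,0,0,0,-3.3,-1],[0,0,0,0,0,-3.3,-1],[0,0,-0.1,0,0,-3.3,-1],[0,0,-2,2.4,3.3,-0.3,-1],[0,0,-2,2.3,3.4,-0.4,-1]]]
[[[0,0,-2,2.1,3.4,-0.3,-1],[0,0,-2,2.1,3.5,-0.3,-1],[0,0,-3,1.9,3.6,-0.4,-1],[0,0,-1.7,1.7,3.7,-0.3,-1],[0,0,-3,0.4,4.1,0.9,-1]]]
[[[0,0,-3,0.3,4.1,0.9,-1],[0,0,-2,0,4.1,0.9,-1],[0,0,-3,-0.1,4.1,0.9,-1],[0,0,-3,-0.4,4.1,0.9,-1],[0,0,-3,-0.6,4.1,1,-1]]]
[[[0,0,-3,-0.7,4.1,0.9,-1],[0,0,-3,-1,4,0.9,-1],[0,0,-2,-1.2,3.9,0.9,-1],[0,0,-3,-1.3,3.9,0.9,-1],[0,0,-3,-1.6,3.8,0.9,-1]]]
[[[0,0,0,0,0,2.5,-1],[0,0,0,0,0,2.5,-1],[0,0,0,0,0,2.5,-1],[0,0,0,0,0,2.5,-1],[0,0,0,0,0,0.8,-1]]]
[[[0,0,0,0,0,0.8,-1],[0,0,0,0,0,0.8,-1],[0,0,0,0,0,0,-1],[0,0,0,0,0,0,-1],[0,0,0,0,0,0,-1]]]
end [0.4405 0.4019 0.0061]
```

>>> send_rows([
  [[0,0,0,0,0,-3.3,-1],[0,0,0,0,0,-3.3,-1],[0,0,0,0,0,-3.3,-1],[0,0,-2,2.4,3.3,-0.3,-1],[0,0,-2,2.3,3.4,-0.4,-1]],
])

```text
time_s: 10.2
position: [0.4479, -0.2081, 0.2181]
tcp_rot: [[-0.946, 0.323, 0.003], [0.323, 0.946, -0.002], [-0.003, -0.001, -1.0]]
force: [-0.6, 1.4, -6.2]
opening: 0.513
```

>>> send_rows([
  [[0,0,-2,2.1,3.4,-0.3,-1],[0,0,-2,2.1,3.5,-0.3,-1],[0,0,-3,1.9,3.6,-0.4,-1],[0,0,-1.7,1.7,3.7,-0.3,-1],[0,0,-3,0.4,4.1,0.9,-1]],
])

```text
time_s: 10.7
position: [0.4124, -0.0075, 0.2218]
tcp_rot: [[-0.992, 0.123, 0.002], [0.123, 0.992, -0.001], [-0.002, -0.001, -1.0]]
force: [1.2, 0.5, -5.6]
opening: 0.51
```

>>> send_rows([
  [[0,0,-3,0.3,4.1,0.9,-1],[0,0,-2,0,4.1,0.9,-1],[0,0,-3,-0.1,4.1,0.9,-1],[0,0,-3,-0.4,4.1,0.9,-1],[0,0,-3,-0.6,4.1,1,-1]],
])

```text
time_s: 11.2
position: [0.4277, 0.1981, 0.1748]
tcp_rot: [[-0.992, -0.122, 0.002], [-0.122, 0.992, 0.0], [-0.002, 0.0, -1.0]]
force: [0.1, -1.1, -5.1]
opening: 0.511
```

>>> send_rows([
  [[0,0,-3,-0.7,4.1,0.9,-1],[0,0,-3,-1,4,0.9,-1],[0,0,-2,-1.2,3.9,0.9,-1],[0,0,-3,-1.3,3.9,0.9,-1],[0,0,-3,-1.6,3.8,0.9,-1]],
])

```text
time_s: 11.7
position: [0.4412, 0.4035, 0.1294]
tcp_rot: [[-0.933, -0.359, -0.0], [-0.359, 0.933, -0.0], [0.0, -0.0, -1.0]]
force: [1.0, -1.1, -5.7]
opening: 0.508
```

>>> send_rows([
  [[0,0,0,0,0,2.5,-1],[0,0,0,0,0,2.5,-1],[0,0,0,0,0,2.5,-1],[0,0,0,0,0,2.0,-1],[0,0,0,0,0,0.8,-1]],
])

```text
time_s: 12.2
position: [0.4404, 0.4011, 0.0246]
tcp_rot: [[-0.934, -0.357, -0.003], [-0.357, 0.934, -0.002], [0.004, -0.001, -1.0]]
force: [-0.6, -0.1, -5.5]
opening: 0.512
```

```bash
python3 - <<'E'
from plan import *
st(); snap('side','s1'); snap('wrist','w3'); a=cv2.imread('pics/s1.png')[60:240,100:340]; b=cv2.imread('pics/w3.png'); b=cv2.resize(b,(480,360)); a=cv2.resize(a,(320,240)); cv2.imwrite('pics/c3.png',np.hstack([b,cv2.copyMakeBorder(a,0,120,0,0,0)]))
E
```

```text
12.2 [0.4404 0.4011 0.0246] [ 31.6  41.3  93.4   0.   45.6 -79.3] F [-0.6 -0.1 -5.5] op 44.6
```

View pics/c3.png

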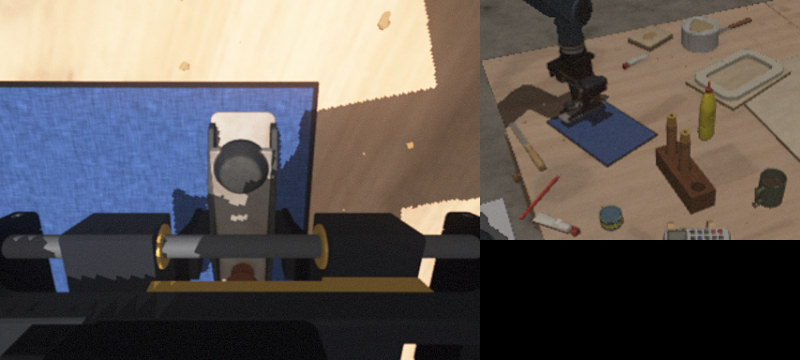

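The wrist view shows the gripped plane level above the mat, inside its edge (plane at (240,190) in the left half). I'll lower and release it.

>>> send_rows([
  [[0,0,0,0,0,0.8,-1],[0,0,0,0,0,0.5,-1],[0,0,0,0,0,0.3,-1],[0,0,0,0,0,0.2,-1],[0,0,0,0,0,0,-1]],
])

```text
time_s: 12.8
position: [0.4418, 0.4017, 0.0081]
tcp_rot: [[-0.934, -0.356, -0.0], [-0.356, 0.934, -0.0], [0.0, -0.0, -1.0]]
force: [-0.1, 0.2, -5.5]
opening: 0.515
```

>>> send_rows([
  [[0,0,0,0,0,0,0.4],[0,0,0,0,0,0,0.4],[0,0,0,0,0,0,0.4],[0,0,0,0,0,0,0.4],[0,0,0,0,0,0,0.4]],
])

```text
time_s: 13.3
position: [0.4421, 0.402, 0.0086]
tcp_rot: [[-0.934, -0.356, 0.001], [-0.356, 0.934, 0.001], [-0.001, 0.0, -1.0]]
force: [0.5, -0.3, -0.4]
opening: 0.691
```

>>> send_rows([
  [[0,0,0,0,0,-2,0.4],[0,0,0,0,0,-4,0.4],[0,0,0,0,0,-4.5,0.4],[0,0,0,0,0,-4.5,0.4],[0,0,0,0,0,-4.5,0.4]],
])

```text
time_s: 13.8
position: [0.4415, 0.4016, 0.205]
tcp_rot: [[-0.934, -0.357, -0.0], [-0.357, 0.934, 0.0], [0.0, 0.0, -1.0]]
force: [0.7, 1.5, 0.5]
opening: 0.699
```

```bash
python3 - <<'E'
from plan import *
st()
capture('top'); print('plane',rect('top','plane_mid',.03)); print('mat',rect('top','mat_top',.004)); print('meter',rect('top','meter_mid',.083)); print('lath',rect('top','lath_mid',.095))
x,y=.479,-.30
plan([([.41,.1,.24],down(85),mm(62),48),([x,y,.25],down(67.3),mm(62),48)])
E
```

```text
13.8 [0.4415 0.4016 0.205 ] [ 31.6  27.3  85.5   0.   67.2 -79.3] F [0.7 1.5 0.5] op 60.8
plane (0.73, array([441., 396.]), array([148.,  54.]), 21.0)
mat (0.73, array([472., 319.]), array([291., 200.]), -69.3)
meter (0.93, array([ 513., -229.]), array([152.,  50.]), -20.8)
lath (0.87, array([ 458., -366.]), array([151.,  53.]), -22.3)
[[[0,0,4,2,-3.9,-0.5,0.43],[0,0,3,1.6,-4,-0.6,0.43],[0,0,4,1.5,-4,-0.5,0.43],[0,0,4,1.2,-4.2,-0.5,0.43],[0,0,3,0.9,-4.2,-0.5,0.43]]]
[[[0,0,4,0.6,-4.3,-0.6,0.43],[0,0,3.9,0.4,-4.3,-0.5,0.43],[0,0,2,-1.2,-4.4,-0.1,0.43],[0,0,2,-1.3,-4.3,-0.1,0.43],[0,0,2,-1.4,-4.3,-0.1,0.43]]]
[[[0,0,2,-1.6,-4.2,-0.1,0.43],[0,0,2,-1.8,-4.1,-0.1,0.43],[0,0,2,-1.9,-4.1,-0.2,0.43],[0,0,2,-2,-4.1,-0.1,0.43],[0,0,2,-2.2,-3.9,-0.1,0.43]]]
[[[0,0,1.7,-2.3,-3.9,-0.1,0.43],[0,0,0,0,0,0,0.43],[0,0,0,0,0,0,0.43],[0,0,0,0,0,0,0.43],[0,0,0,0,0,0,0.43]]]
end [ 0.4792 -0.3002  0.2502]
```

>>> send_rows([
  [[0,0,4,2,-3.9,-0.5,0.43],[0,0,3,1.6,-4,-0.6,0.43],[0,0,4,1.5,-4,-0.5,0.43],[0,0,4,1.2,-4.2,-0.5,0.43],[0,0,3,0.9,-4.2,-0.5,0.43]],
])

```text
time_s: 14.55
position: [0.4171, 0.1848, 0.2273]
tcp_rot: [[-0.999, -0.048, -0.005], [-0.048, 0.999, -0.001], [0.005, -0.001, -1.0]]
force: [1.6, -0.6, -0.0]
opening: 0.718
```

>>> send_rows([
  [[0,0,4,0.6,-4.3,-0.6,0.43],[0,0,4,0.4,-4.3,-0.5,0.43],[0,0,2,-1.2,-4.4,-0.1,0.43],[0,0,2,-1.3,-4.3,-0.1,0.43],[0,0,2,-1.4,-4.3,-0.1,0.43]],
])

```text
time_s: 15.05
position: [0.4317, -0.0346, 0.2415]
tcp_rot: [[-0.981, 0.194, -0.004], [0.194, 0.981, 0.002], [0.004, 0.001, -1.0]]
force: [0.1, -0.1, -0.7]
opening: 0.72
```

>>> send_rows([
  [[0,0,2,-1.6,-4.2,-0.1,0.43],[0,0,2,-1.8,-4.1,-0.1,0.43],[0,0,2,-1.9,-4.1,-0.2,0.43],[0,0,2,-2,-4.1,-0.1,0.43],[0,0,2,-2.2,-3.9,-0.1,0.43]],
])

```text
time_s: 15.55
position: [0.4704, -0.2564, 0.2468]
tcp_rot: [[-0.932, 0.362, -0.004], [0.362, 0.932, 0.003], [0.005, 0.002, -1.0]]
force: [1.1, 0.4, -0.1]
opening: 0.71
```

>>> send_rows([
  [[0,0,1.6,-2.3,-3.9,-0.1,0.43],[0,0,0,0,0,0,0.43],[0,0,0,0,0,0,0.43],[0,0,0,0,0,0,0.43],[0,0,0,0,0,0,0.43]],
])

```text
time_s: 16.05
position: [0.4785, -0.298, 0.2495]
tcp_rot: [[-0.923, 0.385, -0.002], [0.385, 0.923, 0.002], [0.002, 0.001, -1.0]]
force: [0.2, 0.0, -0.2]
opening: 0.713
```

```bash
python3 - <<'E'
from plan import *
st(); im=snap('wrist','w4'); M=regions_of('wrist','meter_mid'); L=regions_of('wrist','lath_mid')
print(rect('wrist','meter_mid',.083),rect('wrist','lath_mid',.095))
for r in (M[:1]+L[:1]):
    cs,_=cv2.findContours(r['mask'].astype(np.uint8),0,2); cv2.drawContours(im,cs,-1,(255,0,255),1)
# overlay predicted cradle: centre guess c, yaw
u=np.array([np.cos(np.radians(-22.5)),np.sin(np.radians(-22.5))]);n=np.array([-u[1],u[0]])
c=u*.551+n*(-.0872)   # guess
for x in (-.053,-.039,.039,.053):
    pts=[[*(c+u*x+n*y),z] for y,z in [(-.111,.087),(-.074,.05),(-.037,.087),(0,.05),(.037,.087),(.074,.05),(.111,.087)]]
    cv2.polylines(im,[np.int32([16*proj('wrist',p) for p in pts])],False,(0,255,0),1,cv2.LINE_AA,4)
pts=[[*(c+u*x+n*y),.012] for x,y in((-.06,-.148),(.06,-.148),(.06,.148),(-.06,.148))]
cv2.polylines(im,[np.int32([16*proj('wrist',p) for p in pts])],True,(0,0,255),1,cv2.LINE_AA,4)
cv2.imwrite('pics/w4o.png',cv2.resize(im[90:250,120:400],None,fx=2.8,fy=2.8,interpolation=cv2.INTER_CUBIC))
E
```

```text
16.05 [ 0.4785 -0.298   0.2495] [ -43.3   22.    87.     0.    71.2 -110.7] F [ 0.2  0.  -0.2] op 62.0
(0.84, array([ 515., -232.]), array([147.,  49.]), -22.9) (0.84, array([ 460., -367.]), array([150.,  50.]), -23.0)
```

View pics/w4o.png

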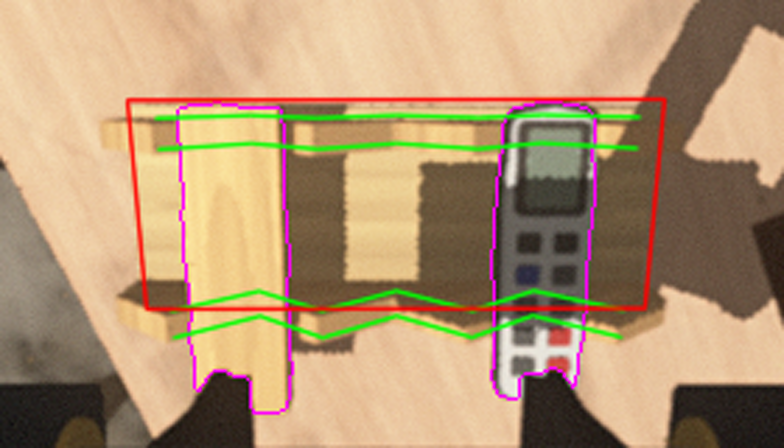

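The cradle overlay fits to about 3 mm. That puts the cradle centre at u≈0.552, n≈−0.0895 with yaw −22.5°, and the meter centre at (0.513, −0.230).

```bash
python3 - <<'E'
from plan import *
D=down(67.3);o=mm(62);x,y=.513,-.2303
plan([([x,y,.18],D,o,48),([x,y,.069],D,o,30),(None,None,o,1),(None,None,mm(48),1),(None,None,-1,5)])
print()
E=down(111);p=[.473,.315]; s=(np.array([x,y,.110]),D)
plan([([x,y,.2],D,-1,45),([.42,-.03,.22],down(82),-1,46),([*p,.10],E,-1,46),([*p,.03],E,-1,25),([*p,.008],E,-1,6),(None,None,-1,1)],s)
E
```

```text
[[[0,0,0,-0.2,2.6,2.3,0.43],[0,0,0,-0.1,2.5,2.4,0.43],[0,0,0,-0.2,2.6,2.3,0.43],[0,0,0,0,0,2.8,0.43],[0,0,0,0,0,2.8,0.43]]]
[[[0,0,0,0,0,2.8,0.43],[0,0,0,0,0,2.7,0.43],[0,0,0,0,0,0,0.43],[0,0,0,0,0,0,0.1],[0,0,0,0,0,0,-1]]]
[[[0,0,0,0,0,0,-1],[0,0,0,0,0,0,-1],[0,0,0,0,0,0,-1],[0,0,0,0,0,0,-1],[0,0,0,0,0,0,-1]]]
end [ 0.5134 -0.2301  0.0694]

[[[0,0,0,0,0,-4.5,-1],[0,0,0,0,0,-4.5,-1],[0,0,-3,3.3,3,-0.4,-1],[0,0,-3,3.1,3.1,-0.4,-1],[0,0,-3,2.9,3.3,-0.4,-1]]]
[[[0,0,-3,2.8,3.5,-0.4,-1],[0,0,-2.7,2.5,3.6,-0.4,-1],[0,0,-4,-0.1,4.4,1.5,-1],[0,0,-3,-0.3,4.3,1.5,-1],[0,0,-4,-0.6,4.3,1.5,-1]]]
[[[0,0,-3,-0.9,4.3,1.5,-1],[0,0,-4,-1.1,4.2,1.5,-1],[0,0,-4,-1.4,4.1,1.5,-1],[0,0,-3,-1.7,4.1,1.5,-1],[0,0,-4,-1.8,3.9,1.5,-1]]]
[[[0,0,0,0,0,2.3,-1],[0,0,0,0,0,2.4,-1],[0,0,0,0,0,2.3,-1],[0,0,0,0,0,0.6,-1],[0,0,0,0,0,0.5,-1]]]
[[[0,0,0,0,0,0.6,-1],[0,0,0,0,0,0.5,-1],[0,0,0,0,0,0,-1],[0,0,0,0,0,0,-1],[0,0,0,0,0,0,-1]]]
end [0.4725 0.3149 0.008 ]
```

>>> send_rows([
  [[0,0,0,-0.2,2.6,2.3,0.43],[0,0,0,-0.1,2.5,2.4,0.43],[0,0,0,-0.2,2.6,2.3,0.43],[0,0,0,0,0,2.8,0.43],[0,0,0,0,0,2.8,0.43]],
])

```text
time_s: 16.8
position: [0.5141, -0.2299, 0.1237]
tcp_rot: [[-0.923, 0.384, 0.001], [0.384, 0.923, -0.001], [-0.001, -0.0, -1.0]]
force: [-0.2, 0.6, -0.9]
opening: 0.716
```

>>> send_rows([
  [[0,0,0,0,0,2.8,0.43],[0,0,0,0,0,2.7,0.43],[0,0,0,0,0,0,0.43],[0,0,0,0,0,0,0.43],[0,0,0,0,0,0,0.1]],
])

```text
time_s: 17.3
position: [0.5145, -0.2316, 0.0707]
tcp_rot: [[-0.923, 0.386, 0.002], [0.386, 0.923, -0.002], [-0.003, -0.001, -1.0]]
force: [-0.4, -0.5, 0.7]
opening: 0.682
```

>>> send_rows([
  [[0,0,0,0,0,0,0.1],[0,0,0,0,0,0,-1],[0,0,0,0,0,0,-1],[0,0,0,0,0,0,-1],[0,0,0,0,0,0,-1]],
])

```text
time_s: 17.8
position: [0.5134, -0.2309, 0.0693]
tcp_rot: [[-0.922, 0.386, 0.0], [0.386, 0.922, -0.0], [-0.0, -0.0, -1.0]]
force: [0.6, 0.2, -0.5]
opening: 0.274
```

>>> send_rows([
  [[0,0,0,0,0,0,-1],[0,0,0,0,0,-0.5,-1],[0,0,0,0,0,-1,-1],[0,0,0,0,0,-1.5,-1],[0,0,0,0,0,-1.1,-1]],
])

```text
time_s: 18.3
position: [0.5139, -0.2312, 0.1116]
tcp_rot: [[-0.922, 0.386, 0.001], [0.386, 0.922, -0.001], [-0.001, -0.0, -1.0]]
force: [-0.1, -0.4, -0.5]
opening: 0.003
```

```bash
python3 - <<'E'
from plan import *
capture('top');print(rect('top','meter_mid',.083),rect('top','lath_mid',.095))
a=snap('wrist','w5')
for r in regions_of('wrist','meter_mid')[:1]: print(r['p']);cs,_=cv2.findContours(r['mask'].astype(np.uint8),0,2); cv2.drawContours(a,cs,-1,(255,0,255),1)
b=snap('side','s5')[200:340,180:340]
cv2.imwrite('pics/c5.png',np.hstack([a[80:384,100:420],cv2.resize(b,(347,304))]))
E
```

```text
None None
0.62
```

View pics/c5.png

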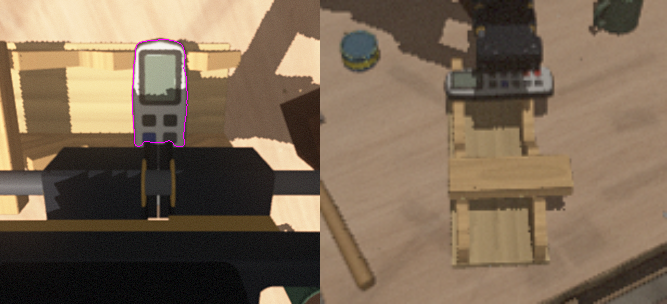

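The meter still lies in its groove at (160,95), and the fingers closed above it. It seems the pads don't reach the tips, so I'll retry with the tips 10 mm lower.

>>> send_rows([
  [[0,0,0,0,0.1,0,0.43],[0,0,0,0,0,0,0.43],[0,0,0,0,0,0,0.43],[0,0,0,0,0,0,0.43],[0,0,0,0,0,0,0.43]],
])

```text
time_s: 19.1
position: [0.5137, -0.2299, 0.11]
tcp_rot: [[-0.922, 0.386, -0.0], [0.386, 0.922, 0.0], [0.0, 0.0, -1.0]]
force: [0.5, 0.2, -0.7]
opening: 0.373
```

>>> send_rows([
  [[0,0,0,0,0,0,0.43],[0,0,0,0,0,0,0.43],[0,0,0,0,0,0,0.43],[0,0,0,0,0,1.7,0.43],[0,0,0,0,0,1.8,0.43]],
])

```text
time_s: 19.6
position: [0.5145, -0.2304, 0.0755]
tcp_rot: [[-0.922, 0.386, 0.002], [0.386, 0.922, -0.001], [-0.002, -0.001, -1.0]]
force: [0.3, -0.6, 0.5]
opening: 0.706
```

>>> send_rows([
  [[0,0,0,0,0,1.7,0.43],[0,0,0,0,0,0,0.43],[0,0,0,0,0,0,0.43],[0,0,0,0,0,0,0.1],[0,0,0,0,0,0,0.1]],
])

```text
time_s: 20.1
position: [0.5144, -0.2304, 0.0591]
tcp_rot: [[-0.922, 0.386, 0.002], [0.386, 0.922, -0.001], [-0.002, -0.0, -1.0]]
force: [0.6, 1.6, -0.2]
opening: 0.614
```

>>> send_rows([
  [[0,0,0,0,0,0,-1],[0,0,0,0,0,0,-1],[0,0,0,0,0,0,-1],[0,0,0,0,0,0,-1],[0,0,0,0,0,0,-1]],
])

```text
time_s: 20.6
position: [0.5138, -0.23, 0.0582]
tcp_rot: [[-0.922, 0.386, 0.0], [0.386, 0.922, -0.0], [-0.0, -0.0, -1.0]]
force: [0.2, -0.2, -0.8]
opening: 0.184
```

```bash
python3 - <<'E'
from plan import *
st()
a=snap('wrist','w6')
b=snap('side','s6')[200:340,180:340]
cv2.imwrite('pics/c6.png',np.hstack([a[80:384,100:420],cv2.resize(b,(456,400),interpolation=cv2.INTER_CUBIC)[:304]]))
E
```

```text
20.6 [ 0.5138 -0.23    0.0582] [ -35.5   36.4   97.6   -0.    46.  -102.8] F [ 0.2 -0.2 -0.8] op 16.0
```

View pics/c6.png

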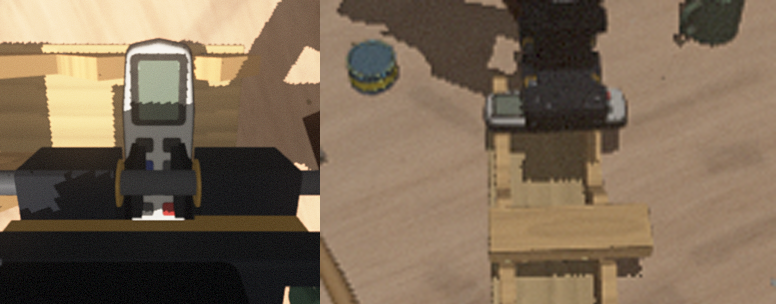

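```bash
python3 - <<'E'
from plan import *
s=readout.read_state();p,R=s['position'],s['tcp_rot']
print(round(s['opening']*87,1))
for b in (0,.01,.019,.03,.04):
    print(b,[np.round(proj('wrist',p-R[:,2]*b+R[:,1]*j+R[:,0]*.0095),0) for j in(-.008,.008,-.023,.023)])
im=cv2.imread('pics/w6.png'); im=cv2.convertScaleAbs(im[190:300,190:330],alpha=2.2,beta=30)
cv2.imwrite('pics/w6z.png',cv2.resize(im,None,fx=5,fy=5,interpolation=cv2.INTER_CUBIC))
E
```

```text
7.9
0 [array([246., 208.]), array([267., 208.]), array([226., 208.]), array([287., 208.])]
0.01 [array([245., 212.]), array([268., 212.]), array([224., 212.]), array([289., 212.])]
0.019 [array([245., 217.]), array([268., 217.]), array([222., 217.]), array([290., 217.])]
0.03 [array([244., 222.]), array([269., 222.]), array([220., 222.]), array([292., 222.])]
0.04 [array([243., 228.]), array([269., 228.]), array([218., 228.]), array([294., 228.])]
```

View pics/w6z.png

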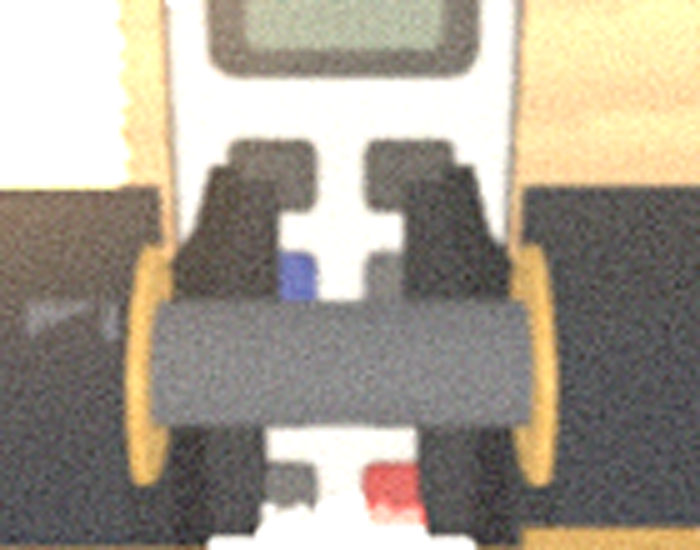

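Evidence now points to the reported TCP lying about 30 mm beyond the visible fingertips. The tip outline and the finger-gap scale both put the tip at b≈0.03 m. The plane grip held at 0.0715 and slipped at 0.0753, and the fingers closed above the meter without any force. I'll account for this offset and lower 30 mm further.

```bash
cat >> plan.py <<'E'
T=.0295   # reported TCP lies this far beyond the real finger tips
def tplan(wps,start=None):
    plan([(w if w[0] is None else (np.array(w[0])+T*w[1][:,2],)+tuple(w[1:])) for w in wps], start and (np.array(start[0])+T*start[1][:,2],start[1]))
E
python3 - <<'E'
from plan import *
D=down(67.3);o=mm(64);x,y=.513,-.2303
tplan([([x,y,.115],D,o,48),(None,None,o,8),([x,y,.067],D,o,25),(None,None,o,1),(None,None,mm(48),3),(None,None,-1,5)])
E
```

```text
[[[0,0,0,0.1,-0.1,-2.7,0.47],[0,0,0,0,0,0,0.47],[0,0,0,0,0,0,0.47],[0,0,0,0,0,0,0.47],[0,0,0,0,0,0,0.47]]]
[[[0,0,0,0,0,0,0.47],[0,0,0,0,0,0,0.47],[0,0,0,0,0,0,0.47],[0,0,0,0,0,0,0.47],[0,0,0,0,0,2.4,0.47]]]
[[[0,0,0,0,0,2.4,0.47],[0,0,0,0,0,0,0.47],[0,0,0,0,0,0,0.1],[0,0,0,0,0,0,0.1],[0,0,0,0,0,0,0.1]]]
[[[0,0,0,0,0,0,-1],[0,0,0,0,0,0,-1],[0,0,0,0,0,0,-1],[0,0,0,0,0,0,-1],[0,0,0,0,0,0,-1]]]
end [ 0.5125 -0.2305  0.0371]
```

>>> send_rows([
  [[0,0,0,0.1,0,-2.7,0.47],[0,0,0,0,0,0,0.47],[0,0,0,0,0,0,0.47],[0,0,0,0,0,0,0.47],[0,0,0,0,0,0,0.47]],
])

```text
time_s: 21.2
position: [0.5123, -0.2292, 0.0844]
tcp_rot: [[-0.922, 0.386, -0.001], [0.386, 0.922, 0.001], [0.002, 0.0, -1.0]]
force: [-0.4, 0.4, -0.6]
opening: 0.454
```

>>> send_rows([
  [[0,0,0,0,0,0,0.47],[0,0,0,0,0,0,0.47],[0,0,0,0,0,0,0.47],[0,0,0,0,0,0,0.47],[0,0,0,0,0,1.5,0.47]],
])

```text
time_s: 21.7
position: [0.5144, -0.2306, 0.0716]
tcp_rot: [[-0.922, 0.386, 0.004], [0.386, 0.922, -0.003], [-0.004, -0.001, -1.0]]
force: [0.7, -0.0, -0.4]
opening: 0.729
```

>>> send_rows([
  [[0,0,0,0,0,1.3,0.47],[0,0,0,0,0,1,0.47],[0,0,0,0,0,1,0.47],[0,0,0,0,0,0,0.47],[0,0,0,0,0,0,0.1]],
])

```text
time_s: 22.2
position: [0.5127, -0.2295, 0.0368]
tcp_rot: [[-0.922, 0.386, -0.001], [0.386, 0.922, 0.0], [0.001, 0.0, -1.0]]
force: [-0.0, -0.1, 0.4]
opening: 0.701
```

>>> send_rows([
  [[0,0,0,0,0,0,0.1],[0,0,0,0,0,0,-1],[0,0,0,0,0,0,-1],[0,0,0,0,0,0,-1],[0,0,0,0,0,0,-1]],
])

```text
time_s: 22.7
position: [0.5132, -0.2297, 0.0376]
tcp_rot: [[-0.922, 0.386, 0.001], [0.386, 0.922, -0.001], [-0.001, -0.0, -1.0]]
force: [-0.1, 0.4, 3.5]
opening: 0.514
```

Gripped (opening 0.514). I'll carry it to the mat.

```bash
python3 - <<'E'
from plan import *
D=down(67.3);E=down(111);p=[.473,.315]
tplan([([.513,-.23,.085],D,-1,10),([.513,-.23,.2],D,-1,45),([.42,-.03,.22],down(82),-1,46),([*p,.10],E,-1,46),([*p,.03],E,-1,25),([*p,.007],E,-1,7),(None,None,-1,1)])
E
```

```text
[[[0,0,0,0,0,-0.9,-1],[0,0.1,0,0,0,-0.9,-1],[0,0,0,0,0,-3.8,-1],[0,0,0,0,0,-3.9,-1],[0,0,0,0,0,-3.8,-1]]]
[[[0,0,-3,3.3,3,-0.4,-1],[0,0,-3,3.1,3.1,-0.4,-1],[0,0,-3,2.9,3.3,-0.4,-1],[0,0,-3,2.8,3.4,-0.4,-1],[0,0,-2.7,2.5,3.6,-0.4,-1]]]
[[[0,0,-3,0,3.9,1.3,-1],[0,0,-3,-0.3,3.8,1.4,-1],[0,0,-4,-0.4,3.9,1.3,-1],[0,0,-3,-0.8,3.8,1.3,-1],[0,0,-3,-0.9,3.8,1.4,-1]]]
[[[0,0,-3,-1.1,3.7,1.3,-1],[0,0,-4,-1.3,3.6,1.4,-1],[0,0,-3,-1.6,3.6,1.3,-1],[0,0,-3,-1.7,3.5,1.3,-1],[0,0,0,0,0,2.3,-1]]]
[[[0,0,0,0,0,2.4,-1],[0,0,0,0,0,2.3,-1],[0,0,0,0,0,0.6,-1],[0,0,0,0,0,0.6,-1],[0,0,0,0,0,0.5,-1]]]
[[[0,0,0,0,0,0.6,-1],[0,0,0,0,0,0,-1],[0,0,0,0,0,0,-1],[0,0,0,0,0,0,-1],[0,0,0,0,0,0,-1]]]
end [ 0.4729  0.3154 -0.0223]
```

>>> send_rows([
  [[0,0,0,0,0,-0.9,-1],[0,0,0,0,0,-0.9,-1],[0,0,0,0,0,-3.8,-1],[0,0,0,0,0,-3.9,-1],[0,0,0,0,0,-3.8,-1]],
])

```text
time_s: 23.2
position: [0.5124, -0.2294, 0.1719]
tcp_rot: [[-0.922, 0.386, -0.0], [0.386, 0.922, 0.0], [0.0, -0.0, -1.0]]
force: [0.5, -0.7, -2.0]
opening: 0.512
```

>>> send_rows([
  [[0,0,-3,3.3,3,-0.4,-1],[0,0,-3,3.1,3.1,-0.4,-1],[0,0,-3,2.9,3.3,-0.4,-1],[0,0,-3,2.8,3.4,-0.4,-1],[0,0,-2.7,2.5,3.6,-0.4,-1]],
])

```text
time_s: 23.7
position: [0.4186, -0.0285, 0.1909]
tcp_rot: [[-0.99, 0.138, 0.0], [0.138, 0.99, -0.0], [-0.0, 0.0, -1.0]]
force: [1.0, -0.1, -1.8]
opening: 0.513
```

>>> send_rows([
  [[0,0,-3,0,3.9,1.3,-1],[0,0,-3,-0.3,3.8,1.4,-1],[0,0,-4,-0.4,3.9,1.3,-1],[0,0,-3,-0.8,3.8,1.3,-1],[0,0,-3,-0.9,3.8,1.4,-1]],
])

```text
time_s: 24.2
position: [0.4498, 0.1636, 0.1235]
tcp_rot: [[-0.99, -0.141, 0.001], [-0.141, 0.99, -0.0], [-0.001, -0.0, -1.0]]
force: [1.4, -0.6, -1.2]
opening: 0.514
```

>>> send_rows([
  [[0,0,-3,-1.1,3.7,1.3,-1],[0,0,-4,-1.3,3.6,1.4,-1],[0,0,-3,-1.6,3.6,1.3,-1],[0,0,-3,-1.7,3.5,1.3,-1],[0,0,0,0,0,2.3,-1]],
])

```text
time_s: 24.7
position: [0.4757, 0.321, 0.0485]
tcp_rot: [[-0.932, -0.363, 0.008], [-0.363, 0.932, 0.004], [-0.009, 0.001, -1.0]]
force: [-0.4, -1.1, -0.9]
opening: 0.515
```

>>> send_rows([
  [[0,0,0,0,0,2.4,-1],[0,0,0,0,0,2.3,-1],[0,0,0,0,0,0.6,-1],[0,0,0,0,0,0.6,-1],[0,0,0,0,0,0,-1]],
])

```text
time_s: 25.2
position: [0.4729, 0.3155, -0.0116]
tcp_rot: [[-0.934, -0.358, 0.0], [-0.358, 0.934, 0.0], [-0.0, -0.0, -1.0]]
force: [-0.3, -0.1, -1.4]
opening: 0.51
```

>>> send_rows([
  [[0,0,0,0,0,0.4,-1],[0,0,0,0,0,0.3,-1],[0,0,0,0,0,0.3,-1],[0,0,0,0,0,0.2,-1],[0,0,0,0,0,0,-1]],
])

```text
time_s: 25.7
position: [0.4724, 0.3154, -0.024]
tcp_rot: [[-0.934, -0.358, -0.0], [-0.358, 0.934, -0.0], [0.0, -0.0, -1.0]]
force: [-0.2, -0.1, -1.7]
opening: 0.517
```

>>> send_rows([
  [[0,0,0,0,0,0.1,-1],[0,0,0,0,0,0,-1],[0,0,0,0,0,0.1,-1],[0,0,0,0,0,0,-1],[0,0,0,0,0,0,-1]],
])

```text
time_s: 26.2
position: [0.4727, 0.3156, -0.025]
tcp_rot: [[-0.934, -0.358, 0.0], [-0.358, 0.934, 0.0], [-0.0, -0.0, -1.0]]
force: [-1.3, -1.2, 6.0]
opening: 0.513
```

>>> send_rows([
  [[0,0,0,0,0,0,0.4],[0,0,0,0,0,0,0.4],[0,0,0,0,0,0,0.4],[0,0,0,0,0,0,0.4],[0,0,0,0,0,0,0.4]],
])

```text
time_s: 26.7
position: [0.4738, 0.3154, -0.025]
tcp_rot: [[-0.933, -0.359, 0.002], [-0.359, 0.933, 0.0], [-0.002, -0.001, -1.0]]
force: [0.0, -3.8, 5.5]
opening: 0.696
```

>>> send_rows([
  [[0,0,0,0,0,-2,0.4],[0,0,0,0,0,-4,0.4],[0,0,0,0,0,-4.5,0.4],[0,0,0,0,0,-4.5,0.4],[0,0,0,0,0,-4,0.4]],
])

```text
time_s: 27.2
position: [0.4728, 0.3156, 0.1664]
tcp_rot: [[-0.934, -0.358, 0.001], [-0.358, 0.934, 0.001], [-0.001, 0.0, -1.0]]
force: [0.8, 1.1, 0.0]
opening: 0.701
```

```bash
python3 - <<'E'
from plan import *
st()
capture('top'); print('meter',rect('top','meter_mid',.02)); print('plane',rect('top','plane_mid',.03)); print('lath',rect('top','lath_mid',.095))
u=np.array([.9239,-.3827]);n=np.array([.3827,.9239]); p=u*.562+n*(-.163); print(p)
D=down(67.3);o=mm(62)
tplan([([.41,-.02,.22],down(85),o,48),([*p,.18],D,o,48)])
E
```

```text
27.2 [0.4728 0.3156 0.1664] [ 22.5  27.7  92.    0.   60.2 -88.5] F [0.8 1.1 0. ] op 61.0
meter (0.71, array([431., 294.]), array([64., 56.]), 25.8)
plane (0.53, array([405., 373.]), array([62., 40.]), 6.2)
lath (0.57, array([ 458., -366.]), array([147.,  51.]), -22.2)
[ 0.4568517 -0.3656731]
[[[0,0,3,2.2,-3.6,-0.3,0.43],[0,0,3,2.1,-3.8,-0.3,0.43],[0,0,4,1.8,-3.8,-0.4,0.43],[0,0,3,1.6,-4,-0.3,0.43],[0,0,3,1.4,-4.1,-0.3,0.43]]]
[[[0,0,3,1.1,-4.1,-0.3,0.43],[0,0,4,0.9,-4.1,-0.4,0.43],[0.1,0.1,3,0.7,-4.3,-0.3,0.43],[0,0,2,-1,-4.2,0.5,0.43],[0,0,2,-1.1,-4.3,0.5,0.43]]]
[[[0,0,3,-1.2,-4.1,0.5,0.43],[0,0,2,-1.5,-4.1,0.5,0.43],[0,0,2,-1.6,-4.1,0.5,0.43],[0,0,2,-1.8,-4,0.5,0.43],[0,0,2,-1.9,-3.9,0.5,0.43]]]
[[[0,0,2.7,-2,-3.8,0.5,0.43],[0,0,0,0,0,0,0.43],[0,0,0,0,0,0,0.43],[0,0,0,0,0,0,0.43],[0,0,0,0,0,0,0.43]]]
end [ 0.4571 -0.3654  0.151 ]
```

Fingertip contact with the mat (z = 4 mm) came at a reported −25 mm, so the offset is 29 mm. Next the lath.

>>> send_rows([
  [[0,0,3,2.2,-3.6,-0.3,0.43],[0,0,3,2.1,-3.8,-0.3,0.43],[0,0,4,1.8,-3.8,-0.4,0.43],[0,0,3,1.6,-4,-0.3,0.43],[0,0,3,1.4,-4.1,-0.3,0.43]],
])

```text
time_s: 27.9
position: [0.4308, 0.1038, 0.1784]
tcp_rot: [[-0.996, -0.085, -0.004], [-0.085, 0.996, -0.0], [0.004, 0.0, -1.0]]
force: [-0.2, -0.9, 0.4]
opening: 0.712
```

>>> send_rows([
  [[0,0,3,1.1,-4.1,-0.3,0.43],[0,0,4,0.9,-4.1,-0.4,0.43],[0,0,3,0.7,-4.3,-0.3,0.43],[0,0,2,-1,-4.2,0.5,0.43],[0,0,2,-1.1,-4.3,0.5,0.43]],
])

```text
time_s: 28.4
position: [0.4198, -0.1083, 0.1787]
tcp_rot: [[-0.987, 0.159, -0.003], [0.159, 0.987, 0.002], [0.003, 0.001, -1.0]]
force: [0.7, -0.4, -0.7]
opening: 0.715
```

>>> send_rows([
  [[0,0,3,-1.2,-4.1,0.5,0.43],[0,0,2,-1.5,-4.1,0.5,0.43],[0,0,2,-1.6,-4.1,0.5,0.43],[0,0,2,-1.8,-4,0.5,0.43],[0,0,2,-1.9,-3.9,0.5,0.43]],
])

```text
time_s: 28.9
position: [0.4496, -0.3237, 0.1525]
tcp_rot: [[-0.939, 0.344, -0.003], [0.344, 0.939, 0.004], [0.004, 0.002, -1.0]]
force: [0.9, -0.1, 0.3]
opening: 0.711
```

>>> send_rows([
  [[0,0,2.7,-2,-3.8,0.5,0.43],[0,0,0,0,0,0,0.43],[0,0,0,0,0,0,0.43],[0,0,0,0,0,0,0.43],[0,0,0,0,0,0,0.43]],
])

```text
time_s: 29.4
position: [0.4561, -0.3635, 0.1496]
tcp_rot: [[-0.923, 0.385, -0.001], [0.385, 0.923, 0.002], [0.002, 0.001, -1.0]]
force: [-0.6, -0.3, 0.1]
opening: 0.714
```

```bash
python3 - <<'E'
from plan import *
st(); snap('wrist','w7'); print(rect('wrist','lath_mid',.095)); snap('top','t7')
print('meter',rect('top','meter_mid',.02)); print('plane',rect('top','plane_mid',.03)); print('lath',rect('top','lath_mid',.095))
D=down(67.3);o=mm(62);p=[.4569,-.3657]
tplan([([*p,.12],D,o,48),([*p,.074],D,o,25),(None,None,o,1),(None,None,mm(48),2),(None,None,-1,5)])
E
```

```text
29.4 [ 0.4561 -0.3635  0.1496] [ -49.5   30.1   90.6    0.    59.4 -116.9] F [-0.6 -0.3  0.1] op 62.1
(0.7, array([ 448., -363.]), array([123.,  47.]), -23.2)
meter (0.91, array([470., 313.]), array([151.,  53.]), 21.1)
plane (0.73, array([440., 396.]), array([146.,  53.]), 21.7)
lath (0.74, array([ 413., -343.]), array([54., 42.]), -29.1)
[[[0,0,0,0,0,3,0.43],[0,0,0,0,0,3,0.43],[0,0,0,0,0,2.3,0.43],[0,0,0,0,0,2.3,0.43],[0,0,0,0,0,0,0.43]]]
[[[0,0,0,0,0,0,0.1],[0,0,0,0,0,0,0.1],[0,0,0,0,0,0,-1],[0,0,0,0,0,0,-1],[0,0,0,0,0,0,-1]]]
[[[0,0,0,0,0,0,-1],[0,0,0,0,0,0,-1],[0,0,0,0,0,0,-1],[0,0,0,0,0,0,-1],[0,0,0,0,0,0,-1]]]
end [ 0.4568 -0.3652  0.0445]
```

>>> send_rows([
  [[0,0,0,0,-0.2,3,0.43],[0,0,0,0,0,3,0.43],[0,0,0,0,0,2.3,0.43],[0,0,0,0,0,2.3,0.43],[0,0,0,0,0,0,0.43]],
])

```text
time_s: 30.2
position: [0.4541, -0.3654, 0.0415]
tcp_rot: [[-0.922, 0.386, -0.004], [0.386, 0.922, 0.005], [0.006, 0.003, -1.0]]
force: [-0.5, 0.3, 0.6]
opening: 0.717
```

>>> send_rows([
  [[0,0,0,0,0,0,0.43],[0,0,0,0,0,0,0.1],[0,0,0,0,0,0,0.1],[0,0,0,0,0,0,-1],[0,0,0,0,0,0,-1]],
])

```text
time_s: 30.7
position: [0.4567, -0.3666, 0.0451]
tcp_rot: [[-0.922, 0.387, 0.002], [0.387, 0.922, 0.001], [-0.001, 0.001, -1.0]]
force: [2.6, 3.5, 2.9]
opening: 0.526
```

>>> send_rows([
  [[0,0,0,0,0,0,-1],[0,0,0,0,0,0,-1],[0,0,0,0,0,-0.5,-1],[0,0,0,0,0,-1,-1],[0,0,0,0,0,-1,-1]],
])

```text
time_s: 31.2
position: [0.4555, -0.3678, 0.0698]
tcp_rot: [[-0.922, 0.386, -0.001], [0.386, 0.922, -0.0], [0.0, -0.001, -1.0]]
force: [0.2, 0.2, -0.2]
opening: 0.529
```

```bash
python3 - <<'E'
from plan import *
st()
D=down(67.3);E=down(111);p=[.503,.232]
tplan([([.457,-.3657,.21],D,-1,46),([.42,-.07,.22],down(85),-1,48),([*p,.08],E,-1,48),([*p,.012],E,-1,20),([*p,.007],E,-1,5),(None,None,-1,1)])
E
```

```text
31.2 [ 0.4555 -0.3678  0.0698] [-4.980e+01  3.670e+01  9.380e+01 -1.000e-01  4.950e+01 -1.171e+02] F [ 0.2  0.2 -0.2] op 46.0
[[[0,0,0,0,0.1,-3.7,-1],[0,0,0,0,0.1,-3.7,-1],[0,0,0,-0.1,0,-3.7,-1],[0,0,-3,2.1,3.7,-0.1,-1],[0,0,-2,2,3.8,-0.2,-1]]]
[[[0,0,-3,1.7,3.9,-0.1,-1],[0,0,-2,1.6,3.9,-0.2,-1],[0,0,-3,1.5,4.1,-0.1,-1],[0,0,-2,1.2,4,-0.1,-1],[0,0,-2.7,1.1,4.2,-0.2,-1]]]
[[[0,0,-3,-0.7,3.8,1.7,-1],[0,0,-4,-0.9,3.9,1.8,-1],[0,0,-3,-1.2,3.7,1.7,-1],[0,0,-3,-1.3,3.7,1.8,-1],[0,0,-3,-1.6,3.5,1.7,-1]]]
[[[0,0,-4,-1.7,3.5,1.8,-1],[0,0,-3,-2,3.4,1.7,-1],[0,0,-3,-2.1,3.3,1.8,-1],[0,0,0,0,0,1.7,-1],[0,0,0,0,0,1.7,-1]]]
[[[0,0,0,0,0,1.7,-1],[0,0,0,0,0,1.7,-1],[0,0,0,0,0,0.5,-1],[0,0,0,0,0,0,-1],[0,0,0,0,0,0,-1]]]
end [ 0.5026  0.232  -0.0225]
```

>>> send_rows([
  [[0,0,0,0,0.1,-3.7,-1],[0,0,0,0,0.1,-3.7,-1],[0,0,0,-0.1,0,-3.7,-1],[0,0,-3,2.1,3.7,-0.1,-1],[0,0,-2,2,3.8,-0.2,-1]],
])

```text
time_s: 31.7
position: [0.4471, -0.2825, 0.1855]
tcp_rot: [[-0.952, 0.305, 0.004], [0.305, 0.952, -0.004], [-0.005, -0.003, -1.0]]
force: [0.6, 0.3, -1.8]
opening: 0.528
```

>>> send_rows([
  [[0,0,-3,1.7,3.9,-0.1,-1],[0,0,-2,1.6,3.9,-0.2,-1],[0,0,-3,1.5,4.1,-0.1,-1],[0,0,-2,1.2,4,-0.1,-1],[0,0,-2.7,1.1,4.2,-0.2,-1]],
])

```text
time_s: 32.2
position: [0.4203, -0.0683, 0.191]
tcp_rot: [[-0.996, 0.086, 0.001], [0.086, 0.996, -0.001], [-0.001, -0.001, -1.0]]
force: [0.9, 0.2, -1.2]
opening: 0.525
```

>>> send_rows([
  [[0,0,-3,-0.7,3.8,1.7,-1],[0,0,-4,-0.9,3.9,1.8,-1],[0,0,-3,-1.2,3.7,1.7,-1],[0,0,-3,-1.3,3.7,1.8,-1],[0,0,-3,-1.6,3.5,1.7,-1]],
])

```text
time_s: 32.7
position: [0.4733, 0.1202, 0.1033]
tcp_rot: [[-0.981, -0.193, 0.001], [-0.193, 0.981, -0.001], [-0.001, -0.001, -1.0]]
force: [0.7, -0.5, -0.4]
opening: 0.526
```

>>> send_rows([
  [[0,0,-4,-1.7,3.5,1.8,-1],[0,0,-3,-2,3.4,1.7,-1],[0,0,-3,-2.1,3.3,1.8,-1],[0,0,0,0,0,1.7,-1],[0,0,0,0,0,1.7,-1]],
])

```text
time_s: 33.2
position: [0.504, 0.2338, 0.0162]
tcp_rot: [[-0.933, -0.361, 0.002], [-0.361, 0.933, 0.0], [-0.002, -0.001, -1.0]]
force: [-0.4, -0.0, -1.0]
opening: 0.525
```

>>> send_rows([
  [[0,0,0,0,0,1.7,-1],[0,0,0,0,0,1.5,-1],[0,0,0,0,0,0.5,-1],[0,0,0,0,0,0,-1],[0,0,0,0,0,0,-1]],
])

```text
time_s: 33.7
position: [0.5037, 0.2324, -0.0201]
tcp_rot: [[-0.934, -0.358, 0.001], [-0.358, 0.934, 0.0], [-0.001, -0.0, -1.0]]
force: [-0.5, 0.2, -0.9]
opening: 0.525
```

>>> send_rows([
  [[0,0,0,0,0,0.2,-1],[0,0,0,0,0,0.1,-1],[0,0,0,0,0,0,-1],[0,0,0,0,0,0,-1],[0,0,0,0,0,0,0.4]],
])

```text
time_s: 34.2
position: [0.5032, 0.2325, -0.0236]
tcp_rot: [[-0.934, -0.358, 0.001], [-0.358, 0.934, 0.0], [-0.001, -0.0, -1.0]]
force: [0.5, 0.6, -1.3]
opening: 0.56
```

>>> send_rows([
  [[0,0,0,0,0,0,0.4],[0,0,0,0,0,0,0.4],[0,0,0,0,0,0,0.4],[0,0,0,0,0,0,0.4],[0,0,0,0,0,0,0.4]],
])

```text
time_s: 34.7
position: [0.5029, 0.2324, -0.0239]
tcp_rot: [[-0.934, -0.358, -0.0], [-0.358, 0.934, -0.0], [0.0, 0.0, -1.0]]
force: [-0.0, 0.3, -0.0]
opening: 0.699
```

>>> send_rows([
  [[0,0,0,0,0,-2,0.4],[0,0,0,0,0,-4,0.4],[0,0,0,0,0,-4.5,0.4],[0,0,0,0,0,-4.5,0.4],[0,0,0,0,0,-4.5,0.4]],
])

```text
time_s: 35.2
position: [0.5025, 0.2323, 0.1728]
tcp_rot: [[-0.934, -0.358, -0.0], [-0.358, 0.934, -0.0], [0.0, 0.0, -1.0]]
force: [0.7, 0.1, -1.4]
opening: 0.704
```

```bash
python3 - <<'E'
from plan import *
st()
R=down(90)
tplan([([.46,.1,.27],down(90),mm(60),46),([.40,-.02,.30],down(90),mm(60),46)])
s=readout.read_state()
# handles in the top picture: brass tops at z=.18 by colour
im=snap('top','t8'); hsv=cv2.cvtColor(im,cv2.COLOR_BGR2HSV)
for h in regions_of('top','handle0_mid'): print('h',h['p'],np.argwhere(h['mask']).mean(0)[::-1])
E
```

```text
35.2 [0.5025 0.2323 0.1728] [ 13.2  26.2  93.7   0.   60.1 -97.7] F [ 0.7  0.1 -1.4] op 61.3
[[[0,0,5,2.2,-2.7,-1.7,0.38],[0,0,5,1.9,-2.9,-1.7,0.38],[0,0,6,1.7,-3,-1.7,0.38],[0,0,5,1.3,-3.2,-1.7,0.38],[0,0,0,2,-4,-1,0.38]]]
[[[0,0,0,2,-4,-1,0.38],[0,0,0,2,-4,-1,0.38],[0,0,0,0,0,0,0.38],[0,0,0,0,0,0,0.38],[0,0,0,0,0,0,0.38]]]
end [ 0.4002 -0.0196  0.2709]
```

```bash
python3 - <<'E'
from plan import *
tplan([([.46,.1,.28],down(90),mm(60),46),([.45,.04,.28],tilt(-2,40),mm(60),46)])
E
```

```text
[[[0,0,5,2.3,-2.7,-1.8,0.38],[0,0,6,2,-2.9,-1.9,0.38],[0,1,5,1.7,-3.1,-1.8,0.38],[0.1,-0.2,5,1.5,-3.2,-1.9,0.38],[0,-8,0,-0.2,-1.2,-0.1,0.38]]]
[[[0,-8,1,-0.2,-1.2,-0.1,0.38],[0,-8,0,-0.2,-1.2,-0.1,0.38],[1,-8,0,-0.2,-1.2,-0.1,0.38],[-0.2,-8,0.9,-0.3,-1.3,0.1,0.38],[0,0,0,0,0,0,0.38]]]
end [0.4696 0.0389 0.2572]
```

>>> send_rows([
  [[0,0,5,2.3,-2.7,-1.8,0.38],[0,0,6,2,-2.9,-1.9,0.38],[0,0,5,1.7,-3.1,-1.8,0.38],[0,0,5,1.5,-3.2,-1.9,0.38],[0,-8,0,-0.2,-1.2,-0.1,0.38]],
])

```text
time_s: 35.8
position: [0.4624, 0.0841, 0.248]
tcp_rot: [[-0.989, 0.004, 0.147], [0.004, 1.0, -0.002], [-0.147, -0.001, -0.989]]
force: [0.8, -0.7, -0.7]
opening: 0.689
```

>>> send_rows([
  [[0,-8,1,-0.2,-1.2,-0.1,0.38],[0,-8,0,-0.2,-1.2,-0.1,0.38],[0,-8,0,-0.2,-1.2,-0.1,0.38],[0,-8,1,-0.3,-1.3,0.1,0.38],[0,0,0,0,0,0,0.38]],
])

```text
time_s: 36.3
position: [0.4626, 0.0562, 0.2486]
tcp_rot: [[-0.825, 0.004, 0.565], [0.021, 1.0, 0.023], [-0.565, 0.031, -0.825]]
force: [-0.1, -0.5, -0.3]
opening: 0.693
```

```bash
python3 - <<'E'
from plan import *
from scipy.optimize import least_squares
s=readout.read_state(); print(np.round(s['joint_positions'],2),np.round(s['position'],4),np.round(s['tcp_rot'],3).tolist())
snap('wrist','w9'); print(rect('wrist','rack',.06)); print([(np.round(np.argwhere(h['mask']).mean(0)[::-1]),round(h['p'],2)) for h in regions_of('wrist','handle0_mid')])
print([(np.round(h['location'],3).tolist(),round(h['p'],2)) for h in spot_in('wrist','handle0_mid')])
snap('top','t9')
print('lath',rect('top','lath_mid',.026),'plane',rect('top','plane_mid',.03),'meter',rect('top','meter_mid',.02))
E
```

```text
[ -13.5     2.39  127.07   27.92   19.21 -126.62] [0.4626 0.0562 0.2486] [[-0.825, 0.004, 0.565], [0.021, 1.0, 0.023], [-0.565, 0.031, -0.825]]
(0.8, array([583.,   2.]), array([215., 117.]), -87.9)
[]
[]
lath (0.56, array([503., 227.]), array([153.,  52.]), 21.7) plane (0.66, array([440., 397.]), array([148.,  57.]), 21.3) meter (0.65, array([471., 311.]), array([141.,  48.]), 17.8)
```

View pics/w9.png

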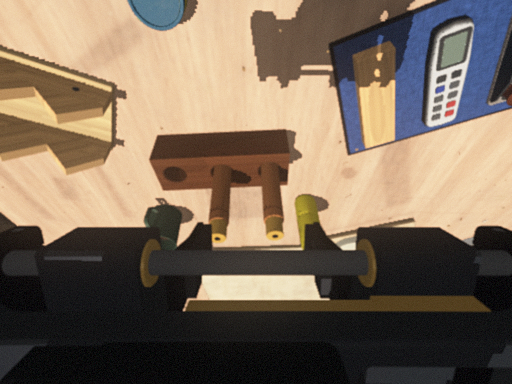

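The wrist view shows the mat with lath (378,95) and meter (448,75) lying flat. The two handles stand in the rack at about (218,200) and (270,200), and the left hole is empty at (175,172). Joint 5 limits the forward tilt, so I'll fit the kinematics to choose a feasible grasp and place tilt.

```bash
cat > kin.py <<'E'
from plan import *
from scipy.optimize import least_squares
dn=lambda q,p:(q,p,np.array([0,0,-1.]))
s9=(np.array([-13.5,2.39,127.07]),np.array([.4626,.0562,.2486]),np.array([.565,.023,-.825]))
data=[dn([54.46,30.28,82.16],[.2667,.5643,.1922]),dn([-43.8,20.8,88.9],[.466,-.2928,.2501]),dn([31.6,41.3,93.4],[.4404,.4011,.0246]),
dn([-35.5,36.4,97.6],[.5138,-.23,.0582]),dn([31.6,27.3,85.5],[.4415,.4016,.205]),dn([22.5,27.7,92],[.4728,.3156,.1664]),dn([-49.5,30.1,90.6],[.4561,-.3635,.1496]),dn([-43.3,22,87],[.4785,-.298,.2495]),dn([13.2,26.2,93.7],[.5025,.2323,.1728]),dn([-49.8,36.7,93.8],[.4555,-.3678,.0698]),s9]
def W(q,k):
    a1,L2,L3,b,d1,d6,e=k; q1,q2,q3=np.radians(q); s=q2+q3
    r=a1+L2*np.sin(q2)+L3*np.sin(s)+b*np.cos(s); z=d1+L2*np.cos(q2)+L3*np.cos(s)-b*np.sin(s)
    return np.array([r*np.cos(q1)-e*np.sin(q1),r*np.sin(q1)+e*np.cos(q1),z])
f=least_squares(lambda k:np.concatenate([W(q,k)-(np.array(p)-k[5]*a) for q,p,a in data]+[1e-3*(k-[0,.4,.4,0,.3,.3,.11])]),[0,.4,.4,0,.3,.3,.11]); K=f.x
def ik(p,a):
    """q1,q2,q3 and in-plane q5 (if heading==q1) plus true bend angle"""
    w=np.array(p)-K[5]*a; g=least_squares(lambda q:(W(q,K)-w)*100,[np.degrees(np.arctan2(w[1],w[0])),30,100],x_scale=10)
    q=g.x; ar=np.radians(q[0]); s=np.radians(q[1]+q[2]); fw=np.array([np.cos(ar)*np.sin(s),np.sin(ar)*np.sin(s),np.cos(s)])
    return np.round(q,1),round(float(np.degrees(np.arccos(fw@a))),1),round(float(np.linalg.norm(g.fun)*10),1)
E
python3 - <<'E'
from kin import *
print(np.round(K,4),'res mm',np.round(np.abs(f.fun[:33]).max()*1000,1))
for h in ([.595,.079],[.593,.002]):
  for t in (30,40,50,60,90):
    phi=np.degrees(np.arctan2(h[1],h[0]))-10.7; R=tilt(phi,t); g=np.array([*h,.12]); print(h,t,ik(g+.048*R[:,2],R[:,2]))
u=np.array([.9239,-.3827]);n=np.array([.3827,.9239])
for gi in (-1,0,1):
  c=u*.552+n*(-.0895+.074*gi)
  for p in (30,40,50,60): R=tilt(-22.5,-p); gp=np.array([*(c+u*.06),.07]); print(gi,p,ik(gp+.048*R[:,2],R[:,2]))
E
```

```text
[-0.0008  0.5874  0.392   0.1131  0.2744  0.3351  0.1109] res mm 0.9
[0.595, 0.079] 30 (array([ -3.1,  34.3, 113.1]), 2.7, 0.0)
[0.595, 0.079] 40 (array([ -3.1,  36.9, 119.5]), 16.3, 0.0)
[0.595, 0.079] 50 (array([ -3.1,  41.8, 125. ]), 36.9, 0.0)
[0.595, 0.079] 60 (array([ -3.1,  49.2, 129.3]), 58.4, 0.0)
[0.595, 0.079] 90 (array([ -3. ,  74.3, 129.5]), 113.8, 0.0)
[0.593, 0.002] 30 (array([-10.6,  34. , 114.1]), 1.9, 0.0)
[0.593, 0.002] 40 (array([-10.6,  36.7, 120.5]), 17.2, 0.0)
[0.593, 0.002] 50 (array([-10.6,  41.9, 126.1]), 38.0, 0.0)
[0.593, 0.002] 60 (array([-10.7,  49.5, 130.4]), 59.8, 0.0)
[0.593, 0.002] 90 (array([-10.7,  75.2, 130.5]), 115.7, 0.0)
-1 30 (array([-43. ,  55. ,  64.7]), 88.7, 0.0)
-1 40 (array([-41.9,  59.9,  57.1]), 101.1, 0.0)
-1 50 (array([-41.1,  65.1,  49.7]), 112.9, 0.0)
-1 60 (array([-40.5,  70.4,  42.7]), 124.2, 0.0)
0 30 (array([-37.6,  54.2,  66.9]), 88.0, 0.0)
0 40 (array([-36.9,  59.1,  59.4]), 100.5, 0.0)
0 50 (array([-36.3,  64.2,  52.1]), 112.4, 0.0)
0 60 (array([-35.8,  69.5,  45.2]), 123.8, 0.0)
1 30 (array([-32.1,  53.8,  67.9]), 87.9, 0.0)
1 40 (array([-31.6,  58.7,  60.3]), 100.5, 0.0)
1 50 (array([-31.2,  63.9,  53.1]), 112.5, 0.0)
1 60 (array([-30.9,  69.1,  46.3]), 124.0, 0.0)
```

```bash
python3 - <<'E'
from kin import *
for uv in ((219,237),(275,235)): print('brass',np.round(onz('wrist',*uv,.18),4))
im=cv2.imread('pics/t9.png'); c=im[165:195,205:285]; hsv=cv2.cvtColor(c,cv2.COLOR_BGR2HSV)
m=((hsv[...,0]>15)&(hsv[...,0]<35)&(hsv[...,1]>110)&(hsv[...,2]>110)).astype(np.uint8)
_,_,st_,ce=cv2.connectedComponentsWithStats(m)
for a,b in zip(st_,ce):
    if 4<a[4]<400: print(a[4],np.round(onz('top',b[0]+205,b[1]+165,.18),4))
for h,phi in (([.593,.002],-10.6),([.595,.077],-3)):
  for t in (15,20,25):
    for z in (.169,.34):
      R=tilt(phi,t); print(h,t,z,ik(np.array([*h,z])+.041*R[:,2],R[:,2]))
u=np.array([.9239,-.3827]);n=np.array([.3827,.9239])
for gi in (-1,1):
  c=u*.552+n*(-.0895+.074*gi)
  for p in (65,70,75):
   for z in (.071,.2):
    R=tilt(-22.5,-p); gp=np.array([*(c+u*.07),z]); print(gi,p,z,np.round(gp,3),ik(gp+.041*R[:,2],R[:,2]))
E
```

```text
brass [0.6061 0.0076 0.18  ]
brass [0.6044 0.0815 0.18  ]
63 [0.5951 0.0021 0.18  ]
57 [0.593  0.0766 0.18  ]
[0.593, 0.002] 15 0.169 (array([-10.6,  28.4, 101.5]), 35.1, 0.0)
[0.593, 0.002] 15 0.34 (array([-10.6,  15.9,  89.9]), 59.2, 0.0)
[0.593, 0.002] 20 0.169 (array([-10.6,  27.6, 105.2]), 27.2, 0.0)
[0.593, 0.002] 20 0.34 (array([-10.6,  14.2,  93.6]), 52.2, 0.0)
[0.593, 0.002] 25 0.169 (array([-10.6,  27.2, 108.9]), 18.9, 0.0)
[0.593, 0.002] 25 0.34 (array([-10.6,  12.7,  97.3]), 44.9, 0.0)
[0.595, 0.077] 15 0.169 (array([ -3.3,  28.8, 100.6]), 35.6, 0.0)
[0.595, 0.077] 15 0.34 (array([-3.3, 16.5, 89. ]), 59.5, 0.0)
[0.595, 0.077] 20 0.169 (array([ -3.3,  28. , 104.3]), 27.7, 0.0)
[0.595, 0.077] 20 0.34 (array([-3.3, 14.8, 92.7]), 52.5, 0.0)
[0.595, 0.077] 25 0.169 (array([ -3.4,  27.6, 108. ]), 19.4, 0.0)
[0.595, 0.077] 25 0.34 (array([-3.4, 13.3, 96.5]), 45.2, 0.0)
-1 65 0.071 [ 0.512 -0.389  0.071] (array([-40. ,  74.4,  35.2]), 132.4, 0.0)
-1 65 0.2 [ 0.512 -0.389  0.2  ] (array([-40. ,  65.9,  35.7]), 139.6, 0.0)
-1 70 0.071 [ 0.512 -0.389  0.071] (array([-39.8,  77.1,  31.7]), 137.6, 0.0)
-1 70 0.2 [ 0.512 -0.389  0.2  ] (array([-39.8,  68.4,  33.3]), 144.0, 0.0)
-1 75 0.071 [ 0.512 -0.389  0.071] (array([-39.7,  79.9,  28.5]), 142.6, 0.0)
-1 75 0.2 [ 0.512 -0.389  0.2  ] (array([-39.7,  70.8,  31.2]), 148.2, 0.0)
1 65 0.071 [ 0.569 -0.252  0.071] (array([-30.7,  72.9,  39.1]), 132.3, 0.0)
1 65 0.2 [ 0.569 -0.252  0.2  ] (array([-30.7,  64.3,  39.7]), 140.2, 0.0)
1 70 0.071 [ 0.569 -0.252  0.071] (array([-30.6,  75.6,  35.9]), 137.8, 0.0)
1 70 0.2 [ 0.569 -0.252  0.2  ] (array([-30.6,  66.8,  37.3]), 145.0, 0.0)
1 75 0.071 [ 0.569 -0.252  0.071] (array([-30.5,  78.3,  32.8]), 143.1, 0.0)
1 75 0.2 [ 0.569 -0.252  0.2  ] (array([-30.5,  69.1,  35.3]), 149.5, 0.0)
```

```bash
cat >> plan.py <<'E'
U=np.array([.9239,-.3827]);N=np.array([.3827,.9239])
def ax(p,R,k=.010): return np.array(p)+k*R[:,2]     # tip for handle axis point p
E
python3 - <<'E'
from kin import *
h=[.597,.002]; R=tilt(-10.6,25); o=mm(50); tip=ax([*h,.17],R)
tplan([(tip-.10*R[:,2]+[0,0,.03],tilt(-10.6,22),o,40),(tip-.10*R[:,2],R,o,40),(tip,R,o,26),(None,None,o,1)])
tplan([(None,None,-1,6),(tip+[0,0,.03],R,-1,10),(tip+[0,0,.19],R,-1,40)],(tip,R))
E
```

```text
[[[2,4,3,-2.9,-1.6,1.8,0.15],[2,4,3,-3.2,-1.4,1.7,0.15],[2.5,4.5,2.6,-3.3,-1.2,1.5,0.15],[0,-3,0,1,0,2.8,0.15],[0,0,0,0,0,2.5,0.15]]]
[[[0,0,0,0,0,2.5,0.15],[0,0,0,0,0,2.5,0.15],[0,0,0,0,0,2.5,0.15],[0,0,0,0,0,0,0.15],[0,0,0,0,0,0,0.15]]]
end [ 6.131e-01 -6.000e-04  1.343e-01]
[[[0,0,0,0,0,0,-1],[0,0,0,0,0,0,-1],[0,0,0,0,0,0,-1],[0,0,0,0,0,0,-1],[0,0,0,0,0,0,-1]]]
[[[0,0,0,0,0,0,-1],[0,0,0,-0.4,0,-0.9,-1],[0,0,0,-0.4,0,-0.9,-1],[0,0,0,-0.5,0,-0.9,-1],[0,0,0,-1.7,0,-3.6,-1]]]
[[[0,0,0,-1.7,0,-3.7,-1],[0,0,0,-1.6,0,-3.6,-1],[0,0,0,-1.7,0,-3.6,-1],[0,0,0,0,0,0,-1],[0,0,0,0,0,0,-1]]]
end [ 0.6132 -0.001   0.3239]
```

>>> send_rows([
  [[2,4,3,-2.9,-1.6,1.8,0.15],[2,4,3,-3.2,-1.4,1.7,0.15],[2.5,4.5,2.6,-3.3,-1.2,1.5,0.15],[0,-3,0,1,0,2.8,0.15],[0,0,0,0,0,0,0.15]],
])

```text
time_s: 37.2
position: [0.56, 0.0167, 0.2224]
tcp_rot: [[-0.887, 0.159, 0.433], [0.147, 0.987, -0.061], [-0.437, 0.01, -0.899]]
force: [-2.7, 0.0, -2.0]
opening: 0.578
```

```bash
python3 - <<'E'
from kin import *
st(); im=snap('wrist','w10')
h=[.597,.002]; R=tilt(-10.6,25); o=mm(50); tip=ax([*h,.17],R)
for z in (.06,.156,.18): print(z,proj('wrist',[*h,z]),proj('wrist',[.597,.077,z]))
cv2.imwrite('pics/w10z.png',cv2.resize(im[60:300,120:400],None,fx=2.5,fy=2.5,interpolation=cv2.INTER_CUBIC))
tplan([(tip-.06*R[:,2],R,o,26),(tip,R,o,22)])
E
```

```text
37.2 [0.56   0.0167 0.2224] [-10.3  14.6 110.8   2.1  28.8 -92.7] F [-2.7  0.  -2. ] op 50.3
0.06 [249.36072312 150.59839081] [307.03831274 142.30879942]
0.156 [248.02457092 199.88675597] [320.88455967 190.75462058]
0.18 [247.5748841  216.43867003] [325.57568187 207.14401313]
[[[1,0,1,-0.7,-0.4,2.2,0.15],[0.1,0.9,0.1,-0.6,-0.4,2.3,0.15],[0,0,0,0,0,2,0.15],[0,0,0,0,0,2,0.15],[0,0,0,0,0,2,0.15]]]
end [ 6.132e-01 -6.000e-04  1.336e-01]
```

View pics/w10z.png

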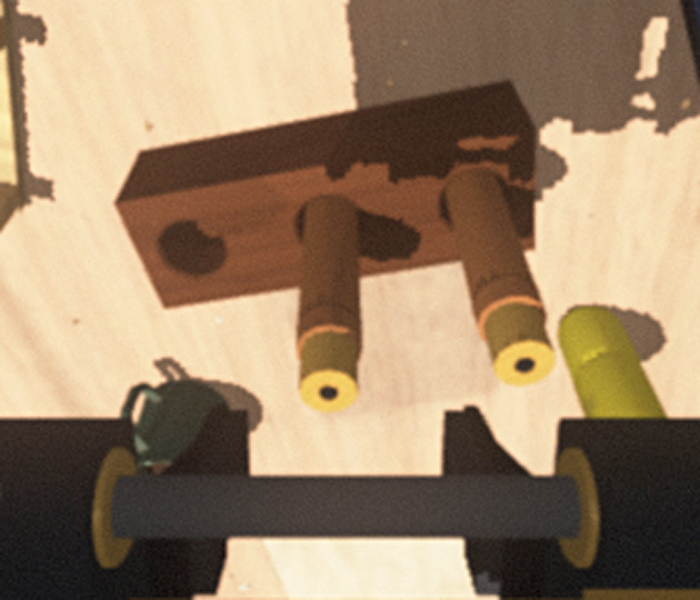

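The brass tops are at (251,216) and (330,206), within 3 px of the prediction at x=0.597. Their y values are about 0.0045 and 0.080.

```bash
python3 - <<'E'
from kin import *
h=[.597,.0045]; R=tilt(-10.6,25); o=mm(50); tip=ax([*h,.17],R)
tplan([(tip-.06*R[:,2],R,o,26),(tip,R,o,20)])
E
```

```text
[[[1,0,1,-0.7,-0.3,2.2,0.15],[0.1,0.9,0.1,-0.6,-0.3,2.2,0.15],[0,0,0,0,0,1.5,0.15],[0,0,0,0,0,1.5,0.15],[0,0,0,0,0,1.5,0.15]]]
[[[0,0,0,0,0,1.5,0.15],[0,0,0,0,0,0,0.15],[0,0,0,0,0,0,0.15],[0,0,0,0,0,0,0.15],[0,0,0,0,0,0,0.15]]]
end [0.6131 0.0014 0.1345]
```

>>> send_rows([
  [[1,0,1,-0.7,-0.3,2.2,0.15],[0,0.9,0,-0.6,-0.3,2.2,0.15],[0,0,0,0,0,1.5,0.15],[0,0,0,0,0,1.5,0.15],[0,0,0,0,0,1.5,0.15]],
])

```text
time_s: 37.75
position: [0.6088, 0.0021, 0.1512]
tcp_rot: [[-0.888, 0.182, 0.421], [0.165, 0.983, -0.077], [-0.428, 0.002, -0.904]]
force: [-0.3, 0.0, -0.5]
opening: 0.573
```

>>> send_rows([
  [[0,0,0,0,0,1.5,0.15],[0,0,0,0,0,0,0.15],[0,0,0,0,0,0,-0.2],[0,0,0,0,0,0,-0.2],[0,0,0,0,0,0,-1]],
])

```text
time_s: 38.25
position: [0.6157, 0.0008, 0.1386]
tcp_rot: [[-0.888, 0.182, 0.423], [0.165, 0.983, -0.077], [-0.43, 0.002, -0.903]]
force: [0.2, 0.0, -0.2]
opening: 0.39
```

>>> send_rows([
  [[0,0,0,0,0,0,-1],[0,0,0,0,0,0,-1],[0,0,0,0,0,0,-1],[0,0,0,0,0,0,-1],[0,0,0,0,0,0,-1]],
])

```text
time_s: 38.75
position: [0.6164, 0.0006, 0.1382]
tcp_rot: [[-0.887, 0.182, 0.424], [0.165, 0.983, -0.077], [-0.431, 0.002, -0.903]]
force: [-0.6, 0.5, 4.2]
opening: 0.267
```

>>> send_rows([
  [[0,0,0,0,0,0,0],[0,0,0,0,0,0,0],[0,0,0,0.2,0,0.1,0],[0,0,0,0.2,0,0.2,0],[0,0,0,0,0,0,0]],
])

```text
time_s: 39.25
position: [0.6125, 0.0013, 0.1321]
tcp_rot: [[-0.889, 0.182, 0.42], [0.166, 0.983, -0.076], [-0.427, 0.002, -0.904]]
force: [-0.8, 0.4, -0.7]
opening: 0.495
```

>>> send_rows([
  [[0,0,0,0,0,0,-0.3],[0,0,0,0,0,0,-1],[0,0,0,0,0,0,-1],[0,0,0,0,0,0,-1],[0,0,0,0,0,0,-1]],
])

```text
time_s: 39.75
position: [0.6135, 0.0011, 0.1333]
tcp_rot: [[-0.888, 0.182, 0.422], [0.165, 0.983, -0.077], [-0.429, 0.002, -0.903]]
force: [-0.0, -0.4, 0.1]
opening: 0.26
```

>>> send_rows([
  [[0,0,0,0,0,0,-1],[0,0,0,0,0,0,-1],[0,0,0,-0.4,0,-0.9,-1],[0,0,0,-0.5,0,-0.9,-1],[0,0,0,0,0,0,-1]],
])

```text
time_s: 40.25
position: [0.6152, 0.0008, 0.1555]
tcp_rot: [[-0.886, 0.182, 0.426], [0.165, 0.983, -0.077], [-0.433, 0.002, -0.902]]
force: [0.1, -0.4, -1.0]
opening: 0.262
```

```bash
cat >> plan.py <<'E'
MT=np.array([.0295,0,.0518])     # handle middle in the tool frame, from the real tip
def place(gi,z,p=64.5,du=0): 
    R=tilt(-22.5,-p); c=U*(.552+du)+N*(-.0895+.074*gi); return np.array([*c,z])-R@MT,R
E
python3 - <<'E'
from kin import *
s=readout.read_state();p,R=s['position'],s['tcp_rot'];tip=p-T*R[:,2]
A,B=place(1,.14),place(1,.075)
print(tip,A[0],ik(A[0]+T*A[1][:,2],A[1][:,2]),ik(B[0]+T*B[1][:,2],B[1][:,2]))
for t,pp in ((0,[.62,-.07,.33]),(-35,[.61,-.17,.28])): R2=tilt(-17,t); print(ik(np.array(pp)+T*R2[:,2],R2[:,2]))
tplan([(tip+[0,0,.16],R,-1,40),([.62,-.07,.33],tilt(-14,0),-1,30),([.61,-.17,.27],tilt(-18,-35),-1,26),(A[0],A[1],-1,26)])
E
```

```text
[0.60266488 0.0031148  0.18205696] [ 0.55898928 -0.24832291  0.13567421] (array([-30.7,  67.8,  40.3]), 135.7, 0.0) (array([-30.7,  72.3,  39.6]), 132.0, 0.0)
(array([-16.7,  24.7,  74.3]), 81.1, 0.0)
(array([-23.8,  46. ,  49.7]), 119.0, 0.0)
[[[0,0,0,-1.7,0,-3.6,-1],[0,0,0,-1.8,0,-3.6,-1],[0,0,0,-1.7,0,-3.6,-1],[0,0,0,-1.7,0,-3.6,-1],[0,6,1,-0.2,-1.7,0.5,-1]]]
[[[0,7,1,-0.4,-1.7,0.5,-1],[1,6,1,-0.4,-1.7,0.5,-1],[0,6.6,0.5,-0.5,-1.7,0.4,-1],[0,7,1,0.1,-2,1.1,-1],[0,7,1,-0.2,-1.9,1.1,-1]]]
[[[-1,7,0,-0.2,-2,1,-1],[0,7,1,-0.4,-2,1,-1],[-0.2,7,0.8,-0.6,-2,0.9,-1],[-1,5,0,-0.7,-1.5,2,-1],[0,5,1,-0.9,-1.5,1.9,-1]]]
[[[-1,5,0,-1.1,-1.4,1.9,-1],[0,5,1,-1.2,-1.5,1.7,-1],[-1,5,0,-1.4,-1.5,1.5,-1],[-0.6,4.5,0.9,-1.5,-1.5,1.5,-1],[0,0,0,0,0,0,-1]]]
end [ 0.5343 -0.2376  0.123 ]
```

>>> send_rows([
  [[0,0,0,-1.7,0,-3.6,-1],[0,0,0,-1.8,0,-3.6,-1],[0,0,0,-1.7,0,-3.6,-1],[0,0,0,-1.7,0,-3.6,-1],[0,6,1,-0.2,-1.7,0.5,-1]],
])

```text
time_s: 40.75
position: [0.6153, -0.0147, 0.3162]
tcp_rot: [[-0.922, 0.195, 0.335], [0.187, 0.981, -0.058], [-0.34, 0.009, -0.94]]
force: [1.0, -0.6, -1.1]
opening: 0.258
```

>>> send_rows([
  [[0,7,1,-0.4,-1.7,0.5,-1],[1,6,1,-0.4,-1.7,0.5,-1],[0,6.6,0.5,-0.5,-1.7,0.4,-1],[0,7,1,0.1,-2,1.1,-1],[0,7,1,-0.2,-1.9,1.1,-1]],
])

```text
time_s: 41.25
position: [0.6099, -0.1085, 0.2768]
tcp_rot: [[-0.931, 0.276, -0.239], [0.269, 0.961, 0.063], [0.247, -0.005, -0.969]]
force: [-0.0, -0.6, -1.5]
opening: 0.262
```

>>> send_rows([
  [[-1,7,0,-0.2,-2,1,-1],[0,7,1,-0.4,-2,1,-1],[-0.2,7,0.8,-0.6,-2,0.9,-1],[-1,5,0,-0.7,-1.5,2,-1],[0,5,1,-0.9,-1.5,1.9,-1]],
])

```text
time_s: 41.75
position: [0.5734, -0.1915, 0.2017]
tcp_rot: [[-0.664, 0.333, -0.669], [0.233, 0.943, 0.237], [0.71, 0.001, -0.704]]
force: [0.4, -0.6, -0.8]
opening: 0.264
```

>>> send_rows([
  [[-1,5,0,-1.1,-1.4,1.9,-1],[0,5,1,-1.2,-1.5,1.7,-1],[-1,5,0,-1.4,-1.5,1.5,-1],[-0.6,4.5,0.9,-1.5,-1.5,1.5,-1],[0,0,0,0,0,0,-1]],
])

```text
time_s: 42.25
position: [0.5294, -0.2382, 0.1124]
tcp_rot: [[-0.385, 0.385, -0.839], [0.159, 0.923, 0.351], [0.909, 0.001, -0.417]]
force: [-1.0, -0.7, -3.4]
opening: 0.264
```

```bash
python3 - <<'E'
from kin import *
st(); s=readout.read_state();p,R=s['position'],s['tcp_rot'];tip=p-T*R[:,2]
print('z',np.round(R[:,2],3),'y',np.round(R[:,1],3),'mid est',np.round(tip+R@MT,4))
a=snap('side','s11'); b=snap('wrist','w11')
cv2.imwrite('pics/c11.png',np.hstack([cv2.resize(a[180:340,180:380],(500,400),interpolation=cv2.INTER_CUBIC),cv2.resize(b,(300,225)) if 0 else cv2.copyMakeBorder(cv2.resize(b,(300,225)),0,175,0,0,0)]))
A,B=place(1,.14),place(1,.073)
tplan([(A[0],A[1],-1,20),(place(1,.09)[0],A[1],-1,12),(B[0],A[1],-1,6)])
E
```

```text
42.25 [ 0.5294 -0.2382  0.1124] [ -30.9   68.4   41.1  -10.6  135.1 -101.1] F [-1.  -0.7 -3.4] op 23.0
z [-0.839  0.351 -0.417] y [0.385 0.923 0.001] mid est [ 0.4994 -0.2257  0.13  ]
[[[0,-0.3,0,0.2,0,-0.3,-1],[0,0,0,-0.9,0,0.4,-1],[0,0,0,-0.9,0,0.5,-1],[0,0,0,-0.9,0,0.4,-1],[0,0,0,-0.9,0,0.4,-1]]]
[[[0,0,0,-0.9,0,0.4,-1],[0,0,0,-0.5,0,0.3,-1],[0,0,0,-0.5,0,0.2,-1],[0,0,0,-0.6,0,0.3,-1],[0,0,0,0,0,0,-1]]]
end [ 0.5344 -0.2379  0.0554]
```

View pics/c11.png

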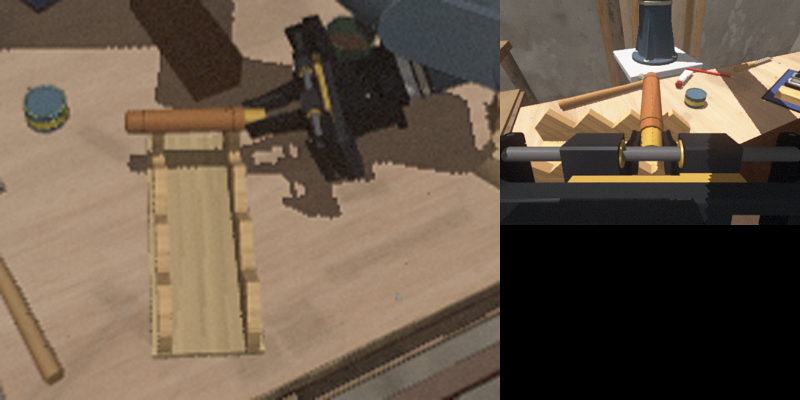

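The side view shows the gripped handle held level over the third groove, its brass end gripped outside the rail. I'll lower and release it.

>>> send_rows([
  [[0,-0.3,0,0.2,0,-0.3,-1],[0,0,0,-0.9,0,0.4,-1],[0,0,0,-0.9,0,0.5,-1],[0,0,0,-0.9,0,0.4,-1],[0,0,0,-0.9,0,0.4,-1]],
])

```text
time_s: 42.85
position: [0.5346, -0.2378, 0.0836]
tcp_rot: [[-0.399, 0.382, -0.834], [0.165, 0.924, 0.345], [0.902, -0.0, -0.431]]
force: [0.4, -0.6, -0.9]
opening: 0.262
```

>>> send_rows([
  [[0,0,0,-0.9,0,0.4,-1],[0,0,0,-0.5,0,0.3,-1],[0,0,0,-0.3,0,0.1,-1],[0,0,0,0,0,0,-1],[0,0,0,0,0,0,-1]],
])

```text
time_s: 43.35
position: [0.5348, -0.2383, 0.0656]
tcp_rot: [[-0.398, 0.383, -0.834], [0.165, 0.924, 0.345], [0.902, -0.0, -0.431]]
force: [-0.4, -0.4, -0.8]
opening: 0.259
```

```bash
python3 - <<'E'
from kin import *
st(); s=readout.read_state();p,R=s['position'],s['tcp_rot'];tip=p-T*R[:,2]
print('mid est',np.round(tip+R@MT,4),np.round(R[:,2],3))
E
```

```text
43.35 [ 0.5348 -0.2383  0.0656] [ -30.7   71.6   39.9  -10.   132.3 -100.3] F [-0.4 -0.4 -0.8] op 22.5
mid est [ 0.5045 -0.2257  0.0826] [-0.834  0.345 -0.431]
```

>>> send_rows([
  [[0,0,0,-0.4,0,0.2,-1],[0,0,0,-0.4,0,0.2,-1],[0,0,0,-0.2,0,0.1,-1],[0,0,0,0,0,0,-1],[0,0,0,0,0,0,-1]],
])

```text
time_s: 43.85
position: [0.5345, -0.2381, 0.0542]
tcp_rot: [[-0.398, 0.383, -0.834], [0.165, 0.924, 0.345], [0.902, -0.0, -0.431]]
force: [1.0, 0.5, -1.3]
opening: 0.263
```

>>> send_rows([
  [[0,0,0,-0.1,0,0,-1],[0,0,0,-0.1,0,0.1,-1],[0,0,0,0,0,0,-1],[0,0,0,0,0,0,-1],[0,0,0,0,0,0,-1]],
])

```text
time_s: 44.35
position: [0.5345, -0.2384, 0.0528]
tcp_rot: [[-0.398, 0.383, -0.834], [0.166, 0.924, 0.345], [0.902, -0.001, -0.431]]
force: [0.9, -2.8, 3.6]
opening: 0.256
```

Contact with the groove shows (Fz +3.6 N). I'll release and back out along the tool axis.

>>> send_rows([
  [[0,0,0,0,0,0,-0.2],[0,0,0,0,0,0,0.1],[0,0,0,0,0,0,0.15],[0,0,0,0,0,0,0.15],[0,0,0,0,0,0,0.15]],
])

```text
time_s: 44.85
position: [0.5344, -0.2379, 0.0518]
tcp_rot: [[-0.398, 0.383, -0.834], [0.165, 0.924, 0.345], [0.903, 0.0, -0.431]]
force: [-0.2, 0.2, 0.5]
opening: 0.553
```

>>> send_rows([
  [[0,0,0,0,0,-1,0.15],[0,0,0,0,0,-2,0.15],[0,0,0,0,0,-2.5,0.15],[0,0,0,1,0,-2,0.15],[0,0,0,2,0,-1,0.15]],
])

```text
time_s: 45.35
position: [0.5936, -0.2625, 0.1143]
tcp_rot: [[-0.397, 0.382, -0.834], [0.164, 0.924, 0.345], [0.903, 0.0, -0.43]]
force: [0.1, -0.5, -0.4]
opening: 0.576
```

```bash
python3 - <<'E'
from kin import *
st(); s=readout.read_state();p,R=s['position'],s['tcp_rot'];tip=p-T*R[:,2]
h=[.597,.080]; G=tilt(-3.2,25); o=mm(50); t2=ax([*h,.168],G,.008)
for pp,q in ((tip+[0,0,.1],R),([.62,-.13,.31],tilt(-16,-20)),([.53,.03,.32],tilt(-7,20)),(t2-.10*G[:,2],G),(t2,G)):
    print(ik(np.array(pp)+T*q[:,2],q[:,2]))
tplan([(tip+[0,0,.08],R,o,40),([.62,-.13,.31],tilt(-16,-20),o,45),([.53,.03,.34],tilt(-7,20),o,45),(t2-.09*G[:,2],G,o,40),(None,None,o,2)])
print(proj('wrist',[.5,-.22,.07]))
E
```

```text
45.35 [ 0.5936 -0.2625  0.1143] [ -30.1   75.7   21.2  -12.6  146.7 -103.9] F [ 0.1 -0.5 -0.4] op 50.1
(array([-30.1,  70.5,  19.4]), 153.6, 0.0)
(array([-21.1,  36.6,  58.7]), 104.6, 0.0)
(array([ -9.3,   8.8, 102.4]), 48.8, 0.0)
(array([ -2.9,  15.9, 107.7]), 31.4, 0.0)
(array([ -2.9,  27.5, 107.7]), 19.8, 0.0)
[[[0,0,0,3.6,0,-1.7,0.15],[0,0,0,3.6,0,-1.7,0.15],[1,-7,-1,1.6,2.2,-0.1,0.15],[1,-8,-1,1.5,2.2,-0.3,0.15],[0,-7,0,1.4,2.2,-0.6,0.15]]]
[[[1,-8,-1,1.4,2.3,-0.7,0.15],[1,-7,-1,1.2,2.2,-1,0.15],[0.5,-7.5,-0.8,1,2.2,-1.1,0.15],[0,-8,-2,2.3,2.6,0.2,0.15],[0,-8,-2,2.2,2.7,-0.1,0.15]]]
[[[0,-8,-2,2,2.8,-0.4,0.15],[0,-8,-1,1.9,2.8,-0.7,0.15],[0,-7.9,-2.2,1.7,2.9,-1,0.15],[0,-2,-1,0.2,1.9,3.4,0.15],[-1,-1,-1,0.4,1.9,3.3,0.15]]]
[[[-0.4,-2,-1.5,0.3,1.8,3.4,0.15],[0,0,0,0,0,0,0.15],[0,0,0,0,0,0,0.15],[0,0,0,0,0,0,0.15],[0,0,0,0,0,0,0.15]]]
end [0.5749 0.0814 0.2153]
[260.06738457 182.88671768]
```

```bash
python3 - <<'E'
from kin import *
s=readout.read_state();p,R=s['position'],s['tcp_rot'];tip=p-T*R[:,2]
h=[.597,.080]; G=tilt(-3.2,25); o=mm(50); t2=ax([*h,.168],G,.008)
tplan([(tip+[0,0,.02],tilt(-21,-45),o,40),([.62,-.15,.31],tilt(-16,-20),o,45),([.53,.03,.34],tilt(-7,20),o,45),(t2-.09*G[:,2],G,o,40),(None,None,o,2)])
E
```

```text
[[[0,-7,0,0.3,0,-0.3,0.15],[1,-6,-1,0.2,0,-0.4,0.15],[0.2,-6.5,0.1,0.2,-0.1,-0.4,0.15],[1,-5,-1,2.7,2.3,-1.8,0.15],[0,-5,-1,2.4,2.3,-2,0.15]]]
[[[1,-5,-1,2.2,2.3,-2.2,0.15],[0,-5,0,2,2.4,-2.5,0.15],[0.8,-5,-1.2,1.7,2.3,-2.6,0.15],[0,-8,-2,2.4,3,0.2,0.15],[0,-8,-2,2.3,3.1,-0.1,0.15]]]
[[[0,-8,-2,2.2,3.2,-0.4,0.15],[0,-8,-1,1.9,3.2,-0.7,0.15],[0.1,-7.9,-2.2,1.8,3.3,-0.9,0.15],[0,-2,-1,0.2,1.9,3.3,0.15],[-1,-1,-1,0.3,1.8,3.4,0.15]]]
[[[-0.5,-2,-1.5,0.4,1.9,3.3,0.15],[0,0,0,0,0,0,0.15],[0,0,0,0,0,0,0.15],[0,0,0,0,0,0,0.15],[0,0,0,0,0,0,0.15]]]
end [0.5747 0.0817 0.2157]
```

>>> send_rows([
  [[0,-7,0,0.3,0,-0.3,0.15],[1,-6,-1,0.2,0,-0.4,0.15],[0.2,-6.5,0.1,0.2,-0.1,-0.4,0.15],[1,-5,-1,2.7,2.3,-1.8,0.15],[0,-5,-1,2.4,2.3,-2,0.15]],
])

```text
time_s: 45.85
position: [0.6017, -0.2173, 0.1918]
tcp_rot: [[-0.779, 0.323, -0.538], [0.26, 0.946, 0.193], [0.571, 0.011, -0.821]]
force: [1.3, 0.3, -0.1]
opening: 0.57
```

>>> send_rows([
  [[1,-5,-1,2.2,2.3,-2.2,0.15],[0,-5,0,2,2.4,-2.5,0.15],[0.8,-5,-1.2,1.7,2.3,-2.6,0.15],[0,-8,-2,2.4,3,0.2,0.15],[0,-8,-2,2.3,3.1,-0.1,0.15]],
])

```text
time_s: 46.35
position: [0.582, -0.0756, 0.2985]
tcp_rot: [[-0.976, 0.209, -0.054], [0.208, 0.978, 0.026], [0.058, 0.014, -0.998]]
force: [0.2, 1.1, 0.8]
opening: 0.572
```

>>> send_rows([
  [[0,-8,-2,2.2,3.2,-0.4,0.15],[0,-8,-1,1.9,3.2,-0.7,0.15],[0.1,-7.9,-2.2,1.8,3.3,-0.9,0.15],[0,0,0,0,0,0,0.15],[0,0,0,0,0,0,0.15]],
])

```text
time_s: 46.85
position: [0.5365, 0.0309, 0.3136]
tcp_rot: [[-0.933, 0.121, 0.34], [0.113, 0.993, -0.042], [-0.342, -0.001, -0.94]]
force: [0.7, -0.7, -0.0]
opening: 0.577
```

```bash
python3 - <<'E'
from kin import *
st()
h=[.597,.080]; G=tilt(-3.2,25); o=mm(50); t2=ax([*h,.168],G,.008)
tplan([(t2-.09*G[:,2],G,o,35)])
snap('top','t12')
for t,z in (('handle0_mid',.075),('lath_mid',.026),('plane_mid',.03),('meter_mid',.02)): print(t,rect('top',t,z))
print('target mid',U*.552+N*(-.0155))
E
```

```text
46.85 [0.5365 0.0309 0.3136] [ -9.    7.1 100.8   0.8  52.  -92.5] F [ 0.7 -0.7 -0. ] op 50.2
[[[0,-1,-1,0.1,1.4,2.6,0.15],[-1,-2,-1,0.1,1.3,2.5,0.15],[0,-1,-1,0.2,1.4,2.6,0.15],[-0.5,-1,-0.4,0.2,1.3,2.6,0.15],[0,0,0,0,0,0,0.15]]]
end [0.5745 0.0814 0.2157]
handle0_mid (0.57, array([472., 297.]), array([143.,  50.]), 17.7)
lath_mid (0.69, array([510., 231.]), array([139.,  49.]), 21.0)
plane_mid (0.7, array([601.,  85.]), array([41., 24.]), 43.5)
meter_mid (0.69, array([473., 312.]), array([149.,  49.]), 17.8)
target mid [ 0.50406095 -0.22557085]
```

>>> send_rows([
  [[0,-1,-1,0.1,1.4,2.6,0.15],[-1,-2,-1,0.1,1.3,2.5,0.15],[0,-1,-1,0.2,1.4,2.6,0.15],[-0.5,-1,-0.4,0.2,1.3,2.6,0.15],[0,0,0,0,0,0,0.15]],
])

```text
time_s: 47.6
position: [0.5771, 0.0798, 0.2111]
tcp_rot: [[-0.908, 0.058, 0.415], [0.053, 0.998, -0.023], [-0.416, 0.001, -0.91]]
force: [-0.3, 0.1, 0.2]
opening: 0.577
```

```bash
python3 - <<'E'
from kin import *
st(); im=capture('wrist')
# brass top centre by colour near the predicted pixel
q=proj('wrist',[.597,.080,.18]); print('pred',q)
u0,v0=int(q[0]),int(q[1]); c=im[v0-22:v0+22,u0-30:u0+30]; hsv=cv2.cvtColor(c,cv2.COLOR_BGR2HSV)
m=((hsv[...,0]>18)&(hsv[...,0]<32)&(hsv[...,1]>90)&(hsv[...,2]>170)).astype(np.uint8)
_,_,S,C=cv2.connectedComponentsWithStats(m); 
for a,b in zip(S[1:],C[1:]):
    if a[4]>30: print(a, b+[u0-30,v0-22], onz('wrist',*(b+[u0-30,v0-22]),.18))
G=tilt(-3.2,25); o=mm(50); t2=ax([.597,.080,.166],G,.008)
tplan([(t2-.04*G[:,2],G,o,26),(t2,G,o,20)])
E
```

```text
47.6 [0.5771 0.0798 0.2111] [-3.100e+00  1.760e+01  1.075e+02 -1.000e-01  3.030e+01 -8.960e+01] F [-0.3  0.1  0.2] op 50.2
pred [259.05801138 208.14294271]
[ 17  15  26  19 323] [258.3003096  209.93498452] [0.59915339 0.07919915 0.18      ]
[[[0,0,0,0.1,0.1,2.4,0.15],[0,-0.2,-0.1,0.2,0.1,2.4,0.15],[0,0,0,0,0,2,0.15],[0,0,0,0,0,2,0.15],[0,0,0,0,0,0,0.15]]]
end [0.6124 0.0794 0.1321]
```

Brass centre measured at (0.599, 0.079), which matches the plan.

>>> send_rows([
  [[0,0,0,0.1,0.1,2.4,0.15],[0,0,0,0.2,0,2.4,0.15],[0,0,0,0,0,2,0.15],[0,0,0,0,0,2,0.15],[0,0,0,0,0,0,0.15]],
])

```text
time_s: 48.15
position: [0.6141, 0.0775, 0.1337]
tcp_rot: [[-0.905, 0.059, 0.422], [0.054, 0.998, -0.025], [-0.422, 0.0, -0.906]]
force: [-0.0, 1.1, 0.1]
opening: 0.574
```

>>> send_rows([
  [[0,0,0,0,0,0,0.15],[0,0,0,0,0,0,0.15],[0,0,0,0,0,0,-0.2],[0,0,0,0,0,0,-0.2],[0,0,0,0,0,0,-0.2]],
])

```text
time_s: 48.65
position: [0.6128, 0.0788, 0.1352]
tcp_rot: [[-0.904, 0.058, 0.423], [0.053, 0.998, -0.024], [-0.424, 0.001, -0.906]]
force: [-0.2, -0.3, 0.1]
opening: 0.428
```

>>> send_rows([
  [[0,0,0,0,0,0,-1],[0,0,0,0,0,0,-1],[0,0,0,0,0,0,-1],[0,0,0,0,0,0,-1],[0,0,0,0,0,0,-1]],
])

```text
time_s: 49.15
position: [0.6129, 0.0787, 0.1345]
tcp_rot: [[-0.904, 0.058, 0.423], [0.053, 0.998, -0.024], [-0.423, 0.001, -0.906]]
force: [-0.4, -0.0, 0.7]
opening: 0.258
```

>>> send_rows([
  [[0,0,0,0,0,0,-1],[0,0,0,-0.4,0,-0.9,-1],[0,0,0,-0.5,0,-0.9,-1],[0,0,0,-0.8,0,-1.8,-1],[0,0,0,0,0,0,-1]],
])

```text
time_s: 49.65
position: [0.6153, 0.0787, 0.1779]
tcp_rot: [[-0.902, 0.058, 0.429], [0.052, 0.998, -0.024], [-0.429, 0.001, -0.903]]
force: [0.6, -0.6, -1.7]
opening: 0.264
```

```bash
sed -i 's/^MT=.*/MT=np.array([.0284,0,.0547])/' plan.py; python3 - <<'E'
from kin import *
st(); s=readout.read_state();p,R=s['position'],s['tcp_rot'];tip=p-T*R[:,2]
A=place(0,.14); print('mid target',A[0]+A[1]@MT, ik(A[0]+T*A[1][:,2],A[1][:,2]))
tplan([(tip+[0,0,.14],R,-1,40),([.60,-.07,.33],tilt(-14,0),-1,30),([.585,-.20,.27],tilt(-18,-35),-1,26),(A[0],A[1],-1,26),(None,None,-1,1)])
E
```

```text
49.65 [0.6153 0.0787 0.1779] [ -3.   23.3 105.4  -0.3  25.8 -89.4] F [ 0.6 -0.6 -1.7] op 22.9
mid target [ 0.47574115 -0.29393945  0.14      ] (array([-35.4,  68.3,  38.7]), 135.8, 0.0)
[[[0,0,0,-1.5,0,-3.2,-1],[0,0,0,-1.5,0,-3.1,-1],[0,0,0,-1.5,0,-3.2,-1],[0,0,0,-1.5,0,-3.1,-1],[0,5,2,0.3,-3,0.2,-1]]]
[[[1,5,2,0.1,-3,0.3,-1],[0,5,2,0,-3,0.3,-1],[1,5,2,-0.1,-3,0.3,-1],[0.3,5.3,2.6,-0.3,-2.9,0.4,-1],[0,6,1,0,-2.1,0.9,-1]]]
[[[0,6,0,-0.1,-2.2,0.9,-1],[-1,6,1,-0.3,-2.1,0.9,-1],[0,5,1,-0.3,-2.2,0.8,-1],[0,6,0,-0.5,-2.1,0.8,-1],[-0.1,6,0.9,-0.5,-2.2,0.7,-1]]]
[[[0,4,0,-0.7,-1.8,1.6,-1],[-1,4,1,-0.8,-1.8,1.6,-1],[-1,5,0,-1,-1.8,1.4,-1],[0,4,1,-1.1,-1.8,1.4,-1],[-1,4,0,-1.2,-1.8,1.2,-1]]]
[[[0,4,1,-1.3,-1.9,1.1,-1],[-0.5,4.5,-0.1,-1.4,-1.8,1.1,-1],[0,0,0,0,0,0,-1],[0,0,0,0,0,0,-1],[0,0,0,0,0,0,-1]]]
end [ 0.5078 -0.3075  0.1252]
```

>>> send_rows([
  [[0,0,0,-1.5,0,-3.2,-1],[0,0,0,-1.5,0,-3.1,-1],[0,0,0,-1.5,0,-3.2,-1],[0,0,0,-1.5,0,-3.1,-1],[0,5,2,0.3,-3,0.2,-1]],
])

```text
time_s: 50.15
position: [0.611, 0.0515, 0.3163]
tcp_rot: [[-0.933, 0.086, 0.349], [0.086, 0.996, -0.016], [-0.349, 0.015, -0.937]]
force: [1.5, 0.2, -1.8]
opening: 0.262
```

>>> send_rows([
  [[1,5,2,0.1,-3,0.3,-1],[0,5,2,0,-3,0.3,-1],[1,5,2,-0.1,-3,0.3,-1],[0.3,5.3,2.6,-0.3,-2.9,0.4,-1],[0,6,1,0,-2.1,0.9,-1]],
])

```text
time_s: 50.65
position: [0.5942, -0.0921, 0.2887]
tcp_rot: [[-0.959, 0.261, -0.108], [0.26, 0.965, 0.027], [0.111, -0.003, -0.994]]
force: [0.3, 0.9, -1.2]
opening: 0.262
```

>>> send_rows([
  [[0,6,0,-0.1,-2.2,0.9,-1],[-1,6,1,-0.3,-2.1,0.9,-1],[0,5,1,-0.3,-2.2,0.8,-1],[0,6,0,-0.5,-2.1,0.8,-1],[-0.1,6,0.9,-0.5,-2.2,0.7,-1]],
])

```text
time_s: 51.15
position: [0.5675, -0.1958, 0.242]
tcp_rot: [[-0.774, 0.31, -0.552], [0.254, 0.951, 0.178], [0.58, -0.003, -0.814]]
force: [0.2, -0.1, -0.7]
opening: 0.262
```

>>> send_rows([
  [[0,4,0,-0.7,-1.8,1.6,-1],[-1,4,1,-0.8,-1.8,1.6,-1],[-1,5,0,-1,-1.8,1.4,-1],[0,4,1,-1.1,-1.8,1.4,-1],[-1,4,0,-1.2,-1.8,1.2,-1]],
])

```text
time_s: 51.65
position: [0.5232, -0.2752, 0.1547]
tcp_rot: [[-0.517, 0.368, -0.773], [0.197, 0.93, 0.311], [0.833, 0.008, -0.553]]
force: [1.0, -0.3, -1.8]
opening: 0.261
```

>>> send_rows([
  [[0,4,1,-1.3,-1.9,1.1,-1],[-0.5,4.5,0,-1.4,-1.8,1.1,-1],[0,0,0,0,0,0,-1],[0,0,0,0,0,0,-1],[0,0,0,0,0,0,-1]],
])

```text
time_s: 52.15
position: [0.5062, -0.3071, 0.1241]
tcp_rot: [[-0.395, 0.383, -0.835], [0.167, 0.924, 0.345], [0.904, -0.004, -0.429]]
force: [0.4, 0.3, -0.7]
opening: 0.261
```

```bash
python3 - <<'E'
from kin import *
st(); s=readout.read_state();p,R=s['position'],s['tcp_rot'];tip=p-T*R[:,2]
print('mid est',np.round(tip+R@MT,4),np.round(R[:,2],3)); A=place(0,.14)
tplan([(A[0],A[1],-1,20),(place(0,.09)[0],A[1],-1,11),(place(0,.076)[0],A[1],-1,6),(None,None,-1,2)])
a=snap('side','s13'); b=snap('wrist','w13')
cv2.imwrite('pics/c13.png',np.hstack([cv2.resize(a[180:340,180:380],(500,400),interpolation=cv2.INTER_CUBIC),cv2.copyMakeBorder(cv2.resize(b,(300,225)),0,175,0,0,0)]))
E
```

```text
52.15 [ 0.5062 -0.3071  0.1241] [ -35.4   68.1   39.3  -16.8  135.4 -107.6] F [ 0.4  0.3 -0.7] op 22.7
mid est [ 0.474  -0.2936  0.1389] [-0.835  0.345 -0.429]
[[[-0.1,-0.1,-0.2,0,0,-0.2,-1],[0,0,0,-0.9,0,0.4,-1],[0,0,0,-0.9,0,0.5,-1],[0,0,0,-0.9,0,0.4,-1],[0,0,0,-0.9,0,0.4,-1]]]
[[[0,0,0,-0.9,0,0.4,-1],[0,0,0,-0.4,0,0.2,-1],[0,0,0,-0.4,0,0.2,-1],[0,0,0,-0.5,0,0.2,-1],[0,0,0,0,0,0,-1]]]
[[[0,0,0,0,0,0,-1],[0,0,0,0,0,0,-1],[0,0,0,0,0,0,-1],[0,0,0,0,0,0,-1],[0,0,0,0,0,0,-1]]]
end [ 0.5084 -0.308   0.061 ]
```

View pics/c13.png

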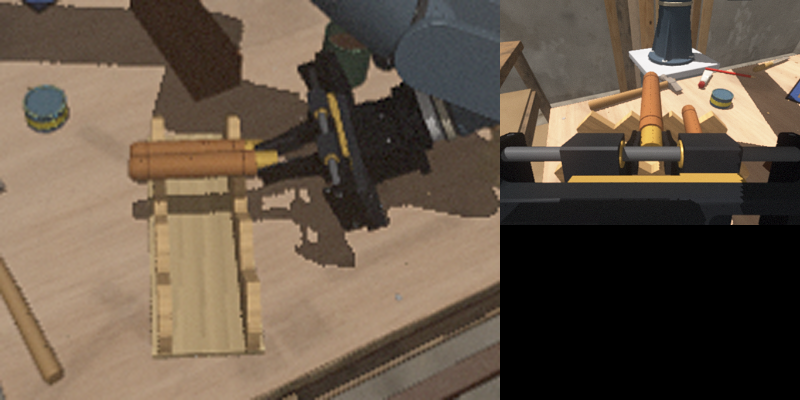

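The side view shows the first handle seated across both rails and the second held parallel, above the middle groove. I'll lower it.

>>> send_rows([
  [[0,0,0,0,0,-0.2,-1],[0,0,0,-0.9,0,0.4,-1],[0,0,0,-0.9,0,0.5,-1],[0,0,0,-0.9,0,0.4,-1],[0,0,0,-0.9,0,0.4,-1]],
])

```text
time_s: 52.75
position: [0.5062, -0.3079, 0.0818]
tcp_rot: [[-0.39, 0.384, -0.837], [0.165, 0.923, 0.347], [0.906, -0.003, -0.424]]
force: [0.7, -0.4, -2.4]
opening: 0.262
```

>>> send_rows([
  [[0,0,0,-0.9,0,0.4,-1],[0,0,0,-0.4,0,0.2,-1],[0,0,0,-0.4,0,0.2,-1],[0,0,0,-0.4,0,0.2,-1],[0,0,0,0,0,0,-1]],
])

```text
time_s: 53.25
position: [0.5063, -0.3081, 0.0595]
tcp_rot: [[-0.391, 0.384, -0.837], [0.165, 0.923, 0.346], [0.906, -0.003, -0.424]]
force: [0.5, 0.4, -0.6]
opening: 0.262
```

>>> send_rows([
  [[0,0,0,-0.2,0,0.1,-1],[0,0,0,-0.2,0,0.1,-1],[0,0,0,0,0,0,-1],[0,0,0,0,0,0,-1],[0,0,0,0,0,0,-1]],
])

```text
time_s: 53.75
position: [0.5064, -0.3082, 0.0557]
tcp_rot: [[-0.391, 0.384, -0.836], [0.166, 0.923, 0.346], [0.905, -0.003, -0.425]]
force: [-0.5, 0.5, -1.7]
opening: 0.261
```

>>> send_rows([
  [[0,0,0,-0.1,0,0,-1],[0,0,0,-0.1,0,0.1,-1],[0,0,0,0,0,0,-1],[0,0,0,0,0,0,-1],[0,0,0,0,0,0,-1]],
])

```text
time_s: 54.25
position: [0.5062, -0.308, 0.0534]
tcp_rot: [[-0.391, 0.384, -0.837], [0.165, 0.923, 0.346], [0.906, -0.003, -0.424]]
force: [0.3, 0.6, 0.9]
opening: 0.268
```

>>> send_rows([
  [[0,0,0,0,0,0,-0.2],[0,0,0,0,0,0,0.1],[0,0,0,0,0,0,0.15],[0,0,0,0,0,0,0.15],[0,0,0,0,0,0,0.15]],
])

```text
time_s: 54.75
position: [0.5063, -0.3082, 0.0534]
tcp_rot: [[-0.391, 0.384, -0.837], [0.166, 0.923, 0.346], [0.905, -0.003, -0.425]]
force: [-0.5, -0.1, -0.7]
opening: 0.559
```

>>> send_rows([
  [[0,0,0,0,0,-1,0.15],[0,0,0,0,0,-2,0.15],[0,0,0,0,0,-2.5,0.15],[0,-3,0,1,0,-2,0.15],[0,-6,0,1,0,-1,0.15]],
])

```text
time_s: 55.25
position: [0.5695, -0.3338, 0.1036]
tcp_rot: [[-0.518, 0.384, -0.765], [0.217, 0.924, 0.316], [0.827, -0.002, -0.562]]
force: [0.3, -0.7, 0.9]
opening: 0.578
```

```bash
python3 - <<'E'
from kin import *
st(); s=readout.read_state();p,R=s['position'],s['tcp_rot'];tip=p-T*R[:,2]
tplan([(tip+[0,0,.03],tilt(-22,-40),mm(50),40),([.56,-.12,.32],tilt(-16,-10),mm(50),45),([.42,.0,.36],down(90),mm(50),45)])
E
```

```text
55.25 [ 0.5695 -0.3338  0.1036] [ -34.9   71.5   26.8  -14.8  135.9 -107.6] F [ 0.3 -0.7  0.9] op 50.3
[[[0,-8,0,0.8,0,-0.9,0.15],[0.3,-7.8,-0.5,0.7,0,-1,0.15],[0,-4,-1,2.6,2.8,-0.9,0.15],[1,-5,-1,2.5,2.8,-1,0.15],[0,-4,0,2.3,2.8,-1.3,0.15]]]
[[[0,-4,-1,2.2,2.9,-1.5,0.15],[1,-4,-1,2.1,2.8,-1.6,0.15],[0,-5,-1,1.9,2.9,-1.8,0.15],[0.6,-4,-0.5,1.7,2.9,-2,0.15],[0,-2,-3,3.3,1.5,-0.2,0.15]]]
[[[1,-2,-3,3.3,1.8,-0.4,0.15],[0,-2,-4,3.1,1.8,-0.4,0.15],[0,-2,-3,3,2.1,-0.6,0.15],[0.4,-1.9,-3,2.8,2.3,-0.7,0.15],[0,0,0,0,0,0,0.15]]]
end [0.4201 0.0005 0.3306]
```

>>> send_rows([
  [[0,-8,0,0.8,0,-0.9,0.15],[0.3,-7.8,-0.5,0.7,0,-1,0.15],[0,-4,-1,2.6,2.8,-0.9,0.15],[1,-5,-1,2.5,2.8,-1,0.15],[0,-4,0,2.3,2.8,-1.3,0.15]],
])

```text
time_s: 55.75
position: [0.5653, -0.2417, 0.2047]
tcp_rot: [[-0.842, 0.34, -0.42], [0.302, 0.94, 0.156], [0.448, 0.005, -0.894]]
force: [0.3, -0.0, -0.0]
opening: 0.569
```

>>> send_rows([
  [[0,-4,-1,2.2,2.9,-1.5,0.15],[1,-4,-1,2.1,2.8,-1.6,0.15],[0,-5,-1,1.9,2.9,-1.8,0.15],[0.6,-4,-0.5,1.7,2.9,-2,0.15],[0,-2,-3,3.3,1.5,-0.2,0.15]],
])

```text
time_s: 56.25
position: [0.5294, -0.0938, 0.3076]
tcp_rot: [[-0.967, 0.224, -0.121], [0.221, 0.975, 0.035], [0.126, 0.007, -0.992]]
force: [-0.4, -0.1, -0.1]
opening: 0.573
```

>>> send_rows([
  [[1,-2,-3,3.3,1.8,-0.4,0.15],[0,-2,-4,3.1,1.8,-0.4,0.15],[0,-2,-3,3,2.1,-0.6,0.15],[0.4,-1.9,-3,2.8,2.3,-0.7,0.15],[0,0,0,0,0,0,0.15]],
])

```text
time_s: 56.75
position: [0.415, 0.0037, 0.337]
tcp_rot: [[-1.0, -0.003, 0.002], [-0.003, 1.0, -0.0], [-0.002, -0.0, -1.0]]
force: [0.3, -0.6, 0.2]
opening: 0.579
```

```bash
python3 - <<'E'
from kin import *
st(); a=snap('top','t14'); b=snap('side','s14')
for t,z in (('handle0_mid',.075),('handle1_mid',.075),('lath_mid',.026),('plane_mid',.03),('meter_mid',.02),('bottle',.1),('tin',.034),('mug',.08)): print(t,[ (np.round(r['location'],3).tolist(),round(r['p'],2)) for r in spot_in('side',t)[:2]])
capture('top')
for t,z in (('lath_mid',.026),('plane_mid',.03),('meter_mid',.02)): print(t,rect('top',t,z))
for gi in (0,1): 
    for du in (-.08,.08): print(gi,du,np.round(proj('top',[*(U*(.552+du)+N*(-.0895+.074*gi)),.07])),np.round(proj('side',[*(U*(.552+du)+N*(-.0895+.074*gi)),.07])))
A=cv2.resize(a[140:280,100:400],(750,350),interpolation=cv2.INTER_CUBIC); B=cv2.resize(b[125:335,110:350],(286,250),interpolation=cv2.INTER_CUBIC)
C=cv2.resize(b[215:335,215:325],(273,250*1),interpolation=cv2.INTER_CUBIC)
row=np.hstack([B,C]); row=cv2.copyMakeBorder(row,0,0,0,750-row.shape[1],0)
cv2.imwrite('pics/c14.png',np.vstack([A,row]))
E
```

```text
56.75 [0.415  0.0037 0.337 ] [ -15.     3.7   97.7    0.    78.5 -105.1] F [ 0.3 -0.6  0.2] op 50.4
handle0_mid []
handle1_mid [([0.501, -0.234, 0.079], 0.58)]
lath_mid [([0.5, 0.218, 0.026], 0.97)]
plane_mid [([0.43, 0.392, 0.018], 0.85)]
meter_mid [([0.468, 0.305, 0.021], 0.74), ([0.374, -0.049, 0.032], 0.26)]
bottle [([0.737, 0.148, 0.091], 0.57)]
tin [([0.375, -0.048, 0.032], 0.58), ([0.589, -0.022, 0.057], 0.24)]
mug [([0.771, -0.156, 0.051], 0.82)]
lath_mid (0.85, array([505., 229.]), array([154.,  53.]), 21.0)
plane_mid (0.84, array([440., 396.]), array([143.,  55.]), 22.2)
meter_mid (0.78, array([470., 313.]), array([148.,  51.]), 21.0)
0 -0.08 [332. 237.] [232. 262.]
0 0.08 [348. 192.] [288. 260.]
1 -0.08 [311. 229.] [231. 241.]
1 0.08 [327. 184.] [285. 239.]
```

View pics/c14.png

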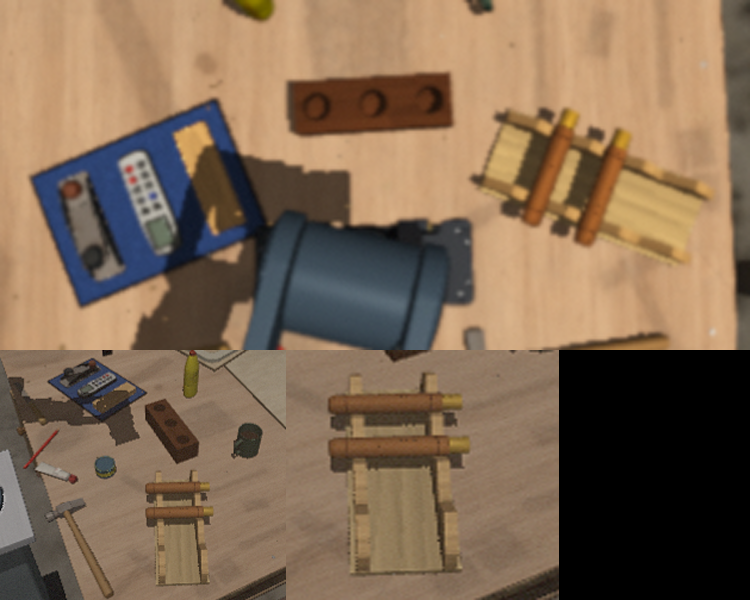

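The composite shows everything in place. The rack is empty at (370,105), both handles lie across both rails with ends within 2 px of prediction, and the plane, meter and lath lie flat and right way up on the mat. The tin, mug and bottle have not moved. Handing in.

```bash
python3 -c "
from rig import bot; print(bot.hand_in())"
```

```text
the job is handed in; nothing more can be done
None
```

The job is done and handed in at about 57 s of robot time. I cleared the cradle first: the plane, meter and lath lie flat on the blue mat. Then I laid both handles (only two were in the rack) on their sides in cradle grooves 2 and 1.

**Last checks:**
- **Rack:** it is empty in the pictures.
- **Handles:** both lie across both rails. In the top view, the ends of the handle I checked are within about 2 px of where they should be.
- **Mat:** plane at (0.440, 0.396), meter at (0.470, 0.313) and lath at (0.505, 0.229), all right side up and inside the mat edge.
- **Bottle, tin and mug:** the networks find them within about 5 mm of where they stood.
- **Gripper:** it was clear of everything at hand-in, with force readings near zero.

**What went wrong or disagreed:**
- **Missed grasps:** my first try at the plane slipped off with a brief push of about 24 N on it. My first two tries at the meter closed above it, touching nothing.
- **Tool length:** the cause was the reported TCP, which lies about 29 mm beyond the real fingertips. Touching the mat confirmed this, and I corrected for it from then on.
- **Plane drop:** I released the plane before finding that offset, and it dropped about 5 mm onto the mat.
- **Networks:** they often missed the handles and gave a few false hits, so I judged the handles from the pictures and calibration.

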